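# Put the gingerbread away and close up

## Robot

A 7-joint arm with a two-finger parallel gripper is mounted at the origin on the work surface. World frame = base frame: x ahead of the robot, y to its left, z up, the work surface at z = 0. Lengths are in m, angles in rad, forces in N, time in s.
With the tool pointing down it reaches from about 0.4 to 0.85 m from the base axis. Payload 10.4 kg.
Tool frame: the origin (TCP) lies at the very end of the fingers, on their centre line; the grasp point (between the pads) lies 19 mm behind it; z points along the fingers, y is the line along which they close (so a half turn about z gives the same grasp; the last joint's range is limited). The gripper opens to 87 mm and grips with 3 to 60 N. Pads are 19 mm wide; open, the fingers measure 117 mm over their backs; the gripper's body (75 mm by 190 mm) begins 51 mm behind the grasp point.
Start: joints at [-1.286, 0.332, -0.065, 1.46, 0.022, 1.35, -0.088], TCP at [0.189, 0.596, 0.223] pointing down, gripper open.
Joint ranges: [-2.6, 2.6], [-0.5, 2.12], [-1.47, 1.34], [0.16, 2.42], [-1.27, 4.41], [0.06, 2.06], [-2.6, 2.6]. Speed limits (rad/s): [2.22, 2.22, 2.79, 2.79, 3.14, 3.14, 3.14].

## Interface

Orientations are given as a unit quaternion [x, y, z, w].
In Python, from bench import read_state, cams, workorder gives the robot as it stands.
- The arm moves only by the shell command python3 -m crank 'ROWS' [FORCE]. ROWS is text: rows parted by semicolons, each of 5 numbers parted by spaces: the shift along the tool's x, y, z scaled (see below), then the turn about the tool's z scaled (see below), then the opening, from -1 (shut) to 1 (fully open). In form: dx dy dz yaw jaw; .... A call has 1 to 10 rows; each row shifts and turns the commanded pose from where the row before left it, along the tool's axes as they then stand; what a row does not reach is not made up. The controller multiplies each number of a shift by 200 mm and each number of a turn by 90 degrees. A row lasts 1/10 s, in which the tool goes at most 50 mm and 8.59 degrees, less where a joint would pass 70% of its speed; a pose out of reach is approached as far as the arm can. A call with a number of a shift or a turn outside -1 to 1 is refused whole. A call with a gripper value outside its range is refused whole. The fingers move at their own pace and stop on an object; FORCE is the grip in N (left out, the last holds). Time passes only in rows, so rows that do not move let the fingers close. It gives the time, the measured TCP pose, the force, the opening and the grip force at its end, in the units of the state.
- read_state(): the state, without advancing time (a new reading comes with each control period).
- cams.camera(name): name is "scene" or "top"; returns a dict with "img" (400x640x3 uint8, blue, green, red), "K" (3x3 intrinsics, pixels), "xyz" and "attitude" of the camera in the world. Camera axes: x right, y down, z forward; pixel columns grow to the right and rows downward; lengths in m; the calibration is good to about 2 mm. A picture is of the moment at which its call begins. There is no depth.
- workorder.close_job(): hands the job in; it is judged then, once.
The state is a dict: "time": time; "joint_positions": joint angles; "joint_vel": joint speeds; "joint_torque": joint torques, N m; "ee_pos": TCP position; "eef_rot": TCP orientation; "ft_force": force on the tool from outside, world axes, zero at the start; "torque": the same for the moment, N m; "width": finger opening in m; "grip_force": force on a finger pad.
Only numpy, scipy, OpenCV 4.12 (cv2) and the standard library are available. Lean on these libraries where they do the work, as an engineer would, in place of code of your own. Each camera call takes 0.05 s, during which the arm holds its last target. There are 200 camera calls.

## Task

First move the cake server off the marble cake board and leave it resting on the blue saucer. Then put exactly three of the gingerbread bars on the board, well inside its edge, and all the other bars into the tilt-out drawer of the green bin. Close up: push the drawer fully shut and set the glass dome squarely on the board over its three bars, its whole rim on the marble; do not tip the dome over, and leave the caddy, spatula and jam jar where they are.

Things in the scene. Friction and masses are not known exactly. Their poses are not given: they have to be found in the camera images.
- bin: Green enamel bin, fixed, 200 mm deep (its x) x 250 mm wide (its y) x 208 mm high, open front facing its own -x. Origin: centre of its underside.
- drawer (a joint): Tilt-out drawer in the front of the bin: it turns about a level hinge at the foot of the bin's front (bin frame x -100 mm, z 12 mm). 0 rad = shut (front panel upright, flush), grows as the top tilts out towards bin -x, at most 1.05. It starts wide open. Stiff hinge (about 0.3 N m): it stays where it is left; pushed at the lip it needs 2 to 5 N.
- drawer_in (a point): Centre of the drawer's inner floor; axes turn with the drawer (at 0 rad equal to the bin's). The drawer tray is white inside: 125 mm deep (x from -63 mm, the inner face of the front panel, to +61 mm), 190 mm wide (y), side cheeks 85 to 130 mm high, low back wall 80 mm high, open on top. Tilted out, the mouth lies in front of the bin, between the lip and the bin's front.
- drawer_lip (a point): Middle of the rolled steel lip (round bar of radius 7 mm, 224 mm long along bin y) on the top edge of the drawer's green front panel, 165 mm from the hinge. The panel is 8 mm thick, flat outside, with no other handle. Wide open the lip is about 100 mm above the counter and 140 mm in front of the bin.
- board: Round white marble cake board, fixed, 210 mm diameter, 16 mm thick, flat top. Origin: centre of its underside.
- dome: Clear glass cake dome, loose, about 0.45 kg, open below: 180 mm outer diameter, wall 4 mm (172 mm inside), 85 mm high to the top of the glass (80 mm inside, shoulders rounded in the top 45 mm), with a knob on top. Origin: centre of its open rim plane.
- dome_knob (a point): Grip point on the dome's dark wooden knob: upright cylinder, 36 mm diameter, from 85 to 125 mm above the rim; this point 107 mm above it.
- saucer: Blue ceramic saucer, loose, 150 mm diameter, 20 mm high at the rim. Origin: centre of its underside.
- server: Steel cake server, 0.12 kg, lying flat on the cake board at the start, 185 mm long along its x: dark handle 100 mm long (x -100 to 0), 20 mm wide, 14 mm thick; blade 85 mm long (x 0 to 85), 50 mm wide narrowing to 30, 4 mm thick. Origin: underside at the junction of handle and blade; z up.
- server_grip (a point): Point on the server's handle near its centre of mass, at x -25 mm, 7 mm above its underside.
- caddy: White plastic cutlery caddy, 90 x 120 x 110 mm, holding cutlery up to 190 mm high; bystander, leave alone. Origin: centre of its underside.
- spatula: Silicone spatula, red blade and wooden handle, 220 mm long (x) and 55 mm wide, 12 mm high, lying on the counter beyond the board; bystander, leave alone. Origin: its underside, near the middle.
- jar: Jar of red jam with a brass lid, 68 mm diameter, 100 mm high; bystander, leave alone. Origin: centre of its underside.
- bar1: Dark-glazed gingerbread bar, firm, 45 g, 60 mm long (x) x 28 mm wide (y) x 24 mm high, lying flat on the counter at the start; all bars are alike, 4 to 6 are present. Origin: centre of its underside.
- bar2: Dark-glazed gingerbread bar, firm, 45 g, 60 mm long (x) x 28 mm wide (y) x 24 mm high, lying flat on the counter at the start; all bars are alike, 4 to 6 are present. Origin: centre of its underside.
- bar3: Dark-glazed gingerbread bar, firm, 45 g, 60 mm long (x) x 28 mm wide (y) x 24 mm high, lying flat on the counter at the start; all bars are alike, 4 to 6 are present. Origin: centre of its underside.
- bar4: Dark-glazed gingerbread bar, firm, 45 g, 60 mm long (x) x 28 mm wide (y) x 24 mm high, lying flat on the counter at the start; all bars are alike, 4 to 6 are present. Origin: centre of its underside.
- bar5: Dark-glazed gingerbread bar, firm, 45 g, 60 mm long (x) x 28 mm wide (y) x 24 mm high, lying flat on the counter at the start; all bars are alike, 4 to 6 are present. Origin: centre of its underside.
- bar6: Dark-glazed gingerbread bar, firm, 45 g, 60 mm long (x) x 28 mm wide (y) x 24 mm high, lying flat on the counter at the start; all bars are alike, 4 to 6 are present. Origin: centre of its underside.

How it is judged:
On the way, in this order (a step that is already met when the one before it is completed fails the run):
1. the cake server rests on the saucer, off the board (horizontal distance between server and saucer below 0.06 m and contact force between server and saucer above 0.2 N), for 0.2 s.
2. three bars are on the board and all the others in the drawer (((horizontal distance between bar1 and board below 0.085 m and z of bar1 in the frame of board between 0.008 and 0.09 m) or (x of bar1 in the frame of drawer_in between -0.08 and 0.075 m and y of bar1 in the frame of drawer_in between -0.105 and 0.105 m and z of bar1 in the frame of drawer_in between -0.015 and 0.15 m)) and ((horizontal distance between bar2 and board below 0.085 m and z of bar2 in the frame of board between 0.008 and 0.09 m) or (x of bar2 in the frame of drawer_in between -0.08 and 0.075 m and y of bar2 in the frame of drawer_in between -0.105 and 0.105 m and z of bar2 in the frame of drawer_in between -0.015 and 0.15 m)) and ((horizontal distance between bar3 and board below 0.085 m and z of bar3 in the frame of board between 0.008 and 0.09 m) or (x of bar3 in the frame of drawer_in between -0.08 and 0.075 m and y of bar3 in the frame of drawer_in between -0.105 and 0.105 m and z of bar3 in the frame of drawer_in between -0.015 and 0.15 m)) and ((horizontal distance between bar4 and board below 0.085 m and z of bar4 in the frame of board between 0.008 and 0.09 m) or (x of bar4 in the frame of drawer_in between -0.08 and 0.075 m and y of bar4 in the frame of drawer_in between -0.105 and 0.105 m and z of bar4 in the frame of drawer_in between -0.015 and 0.15 m)) and ((horizontal distance between bar5 and board below 0.085 m and z of bar5 in the frame of board between 0.008 and 0.09 m) or (x of bar5 in the frame of drawer_in between -0.08 and 0.075 m and y of bar5 in the frame of drawer_in between -0.105 and 0.105 m and z of bar5 in the frame of drawer_in between -0.015 and 0.15 m)) and ((horizontal distance between bar6 and board below 0.085 m and z of bar6 in the frame of board between 0.008 and 0.09 m) or (x of bar6 in the frame of drawer_in between -0.08 and 0.075 m and y of bar6 in the frame of drawer_in between -0.105 and 0.105 m and z of bar6 in the frame of drawer_in between -0.015 and 0.15 m)) and horizontal distance between any of bar1, bar2, bar3, bar4 and board below 0.085 m and horizontal distance between any of bar1, bar2, bar3, bar5 and board below 0.085 m and horizontal distance between any of bar1, bar2, bar3, bar6 and board below 0.085 m and horizontal distance between any of bar1, bar2, bar4, bar5 and board below 0.085 m and horizontal distance between any of bar1, bar2, bar4, bar6 and board below 0.085 m and horizontal distance between any of bar1, bar2, bar5, bar6 and board below 0.085 m and horizontal distance between any of bar1, bar3, bar4, bar5 and board below 0.085 m and horizontal distance between any of bar1, bar3, bar4, bar6 and board below 0.085 m and horizontal distance between any of bar1, bar3, bar5, bar6 and board below 0.085 m and horizontal distance between any of bar1, bar4, bar5, bar6 and board below 0.085 m and horizontal distance between any of bar2, bar3, bar4, bar5 and board below 0.085 m and horizontal distance between any of bar2, bar3, bar4, bar6 and board below 0.085 m and horizontal distance between any of bar2, bar3, bar5, bar6 and board below 0.085 m and horizontal distance between any of bar2, bar4, bar5, bar6 and board below 0.085 m and horizontal distance between any of bar3, bar4, bar5, bar6 and board below 0.085 m and (horizontal distance between each of bar1, bar2, bar3 and board above 0.085 m or horizontal distance between each of bar1, bar2, bar4 and board above 0.085 m or horizontal distance between each of bar1, bar2, bar5 and board above 0.085 m or horizontal distance between each of bar1, bar2, bar6 and board above 0.085 m or horizontal distance between each of bar1, bar3, bar4 and board above 0.085 m or horizontal distance between each of bar1, bar3, bar5 and board above 0.085 m or horizontal distance between each of bar1, bar3, bar6 and board above 0.085 m or horizontal distance between each of bar1, bar4, bar5 and board above 0.085 m or horizontal distance between each of bar1, bar4, bar6 and board above 0.085 m or horizontal distance between each of bar1, bar5, bar6 and board above 0.085 m or horizontal distance between each of bar2, bar3, bar4 and board above 0.085 m or horizontal distance between each of bar2, bar3, bar5 and board above 0.085 m or horizontal distance between each of bar2, bar3, bar6 and board above 0.085 m or horizontal distance between each of bar2, bar4, bar5 and board above 0.085 m or horizontal distance between each of bar2, bar4, bar6 and board above 0.085 m or horizontal distance between each of bar2, bar5, bar6 and board above 0.085 m or horizontal distance between each of bar3, bar4, bar5 and board above 0.085 m or horizontal distance between each of bar3, bar4, bar6 and board above 0.085 m or horizontal distance between each of bar3, bar5, bar6 and board above 0.085 m or horizontal distance between each of bar4, bar5, bar6 and board above 0.085 m)), for 0.2 s.
At the end, for the whole second after the job is handed in: Exactly three bars on the board (centre within 85 mm of its centre), all others in the drawer; drawer below 0.05 rad; dome level on the marble, within 15 mm of the board's centre, rim within 5 mm; server resting on the saucer, origin within 60 mm of its centre; at rest (all of step 1 and all of step 2 and horizontal distance between dome and board below 0.015 m and angle between dome's own z axis and vertical below 0.04 rad and z of dome in the frame of board between 0.011 and 0.021 m and value of joint drawer below 0.05 rad and linear speed of each of dome, server below 0.02 m/s); the robot touches nothing.
It fails at once if a bystander (caddy, spatula, jar) is moved by more than 40 mm (distance of any of caddy, spatula, jar from where it was at the start of the episode above 0.04 m).
It fails at once if the glass dome is tipped over (angle between dome's own z axis and vertical above 0.6 rad).
Of bar1, bar2, bar3, bar4, bar5, bar6 only 4 to 6 are there at a start; the rules pass over those that are not, and their reading is None.
At some moment in a run one of bar1, bar2, bar3, bar4, bar5, bar6 may be knocked a few centimetres aside while the robot is not near it.
It also fails if it takes over 200 s, if anything falls off the work surface, if the arm or the gripper's body presses on something with over 40 N, if the wrist force passes 120 N, or if a joint passes its speed limit or range.

## Working session

There is one attempt and no reset: what is moved stays moved. The work goes in short steps, Python scripts to look and compute and a shell command to move; the robot and the scene stay as the last step left them, time stands still between calls to the robot, and variables do not carry over. Pictures are saved under pics/ and viewed, at most 14 in all, crops included, and the job is handed in when it is done.

```bash
mkdir -p pics; ls; cat > h.py <<'E'
import numpy as np, cv2
from scipy.spatial.transform import Rotation as R
from bench import read_state, cams, workorder
def pic(name,fn,crop=None,s=1):
    c=cams.camera(name); im=c["img"]
    np.save(fn.replace('.png','.npy'),im)
    if crop: x0,y0,x1,y1=crop; im=im[y0:y1,x0:x1]
    if s!=1: im=cv2.resize(im,None,fx=s,fy=s,interpolation=cv2.INTER_CUBIC)
    cv2.imwrite(fn,im); return c
def rot(c):
    a=np.array(c["attitude"],float)
    return a if a.shape==(3,3) else R.from_quat(a).as_matrix()
def ray(c,u,v,z):
    d=rot(c)@np.linalg.inv(c["K"])@np.array([u,v,1.]); o=np.array(c["xyz"]); return (o+d*(z-o[2])/d[2])
def proj(c,p):
    q=np.array(c["K"])@rot(c).T@(np.array(p)-np.array(c["xyz"])); return q[:2]/q[2]
E
python3 - <<'E'
from h import *
for n in("top","scene"):
    c=pic(n,f"pics/{n}0.png",s=1.25); print(n,c["K"],c["xyz"],c["attitude"])
print(read_state())
E
```

```text
pics
top [[366.76972639   0.         322.16866522]
 [  0.         366.76972639 191.17493874]
 [  0.           0.           1.        ]] [ 0.42872716 -0.00819053  1.13284435] [ 0.71670832 -0.6951031   0.04425389 -0.03467643]
scene [[373.04569667   0.         318.08943086]
 [  0.         373.04569667 199.44842977]
 [  0.           0.           1.        ]] [0.9011457  0.52226212 0.92414493] [ 0.28312968  0.89836089 -0.32236362 -0.09416474]
{'time': 0.1, 'joint_positions': array([-1.28563037,  0.33282405, -0.06467176,  1.46088618,  0.02161501,
        1.34988378, -0.08849587]), 'joint_vel': array([-0.00010528, -0.00249634,  0.00132337,  0.00045212,  0.00113696,
        0.00040449,  0.00011176]), 'joint_torque': array([ 1.10856661e-03, -6.24540854e+01,  2.45446607e-02, -3.90721714e+01,
       -6.13294914e-02,  3.65057588e-02,  4.87008356e-05]), 'ee_pos': array([0.18924887, 0.59528703, 0.22181005]), 'eef_rot': array([ 1.53276067e-01,  9.88183192e-01, -6.50200297e-04, -5.88756915e-05]), 'ft_force': array([-0.44677878, -0.07730559, -0.42536635]), 'torque': array([-0.00850764,  0.02127485,  0.07135241]), 'grip_force': 0.0, 'width': 0.08702114148268851}
```

View pics/top0.png

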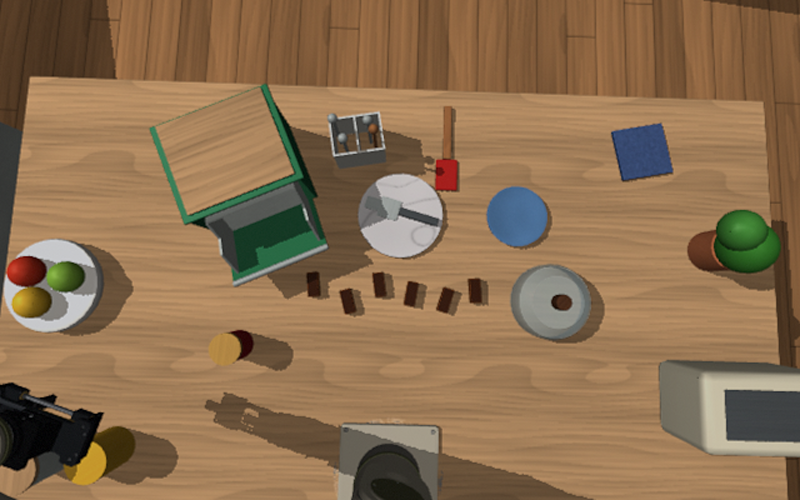

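View pics/scene0.png

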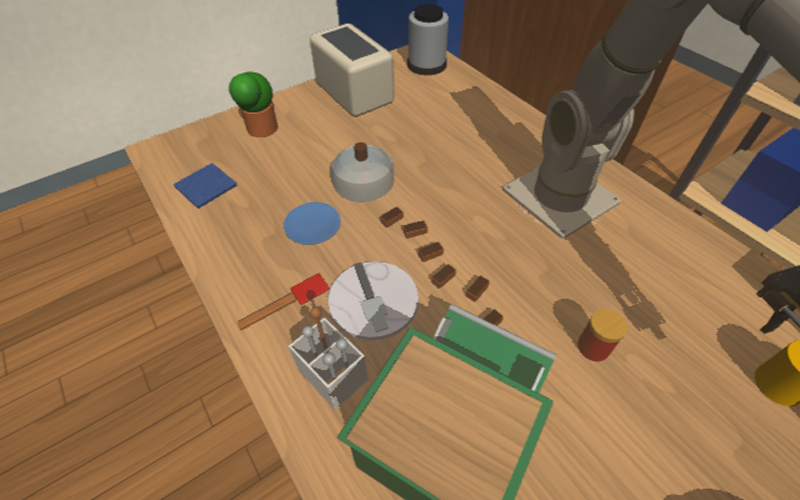

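The top view shows the bin at upper left with its drawer open towards the robot. The board with the server is near (400,215), the saucer at (517,217) and the dome at (551,302). A row of six bars runs from (313,285) to (475,291). Next come an enlarged crop and segmentation of the bars.

```bash
cat >> h.py <<'E'
def bars(c,z=0.012):
    im=c["img"].astype(int); b,g,r=im[...,0],im[...,1],im[...,2]
    m=((r<100)&(r>b+12)&(r<2.6*g+30)&(b<60)).astype(np.uint8)
    return m
E
python3 - <<'E'
from h import *
c=pic("top","pics/t1.png",(230,120,490,290),3)
im=c["img"]
for u,v in((304,234),(311,243),(260,225),(275,240)): print(im[v,u])
m=bars(c); n,l,s,ce=cv2.connectedComponentsWithStats(m)
for i in range(1,n):
    if 40<s[i,4]<600 and 200<ce[i][1]<260:
        pts=np.argwhere(l==i)[:,::-1].astype(np.float32)
        (x,y),wh,a=cv2.minAreaRect(pts); print(s[i,4],np.round(ce[i],1),(round(x,1),round(y,1)),wh,a)
        # rect in world at z=.018
        W=np.array([ray(c,*p,0.018)[:2] for p in pts]); mm=W.mean(0); ev,V=np.linalg.eigh(np.cov(W.T)); print("   ",mm.round(4),np.degrees(np.arctan2(V[1,1],V[0,1])).round(0),(np.sqrt(ev*12)).round(3))
E
```

```text
[19 29 52]
[ 95 136 174]
[ 57  82 106]
[17 25 50]
266 [ 83.8 226.4] (82.2, 231.8) (26.7286376953125, 56.7099723815918) 8.130102157592773
    [0.4257 0.6896] 174.0 [0.056 0.181]
365 [ 32.2 232.3] (31.0, 230.0) (46.0, 18.0) 90.0
    [0.4033 0.8403] -169.0 [0.039 0.138]
410 [ 55.2 221.5] (54.4, 221.9) (23.18646812438965, 24.79509735107422) 19.44003677368164
    [0.4375 0.776 ] 160.0 [0.058 0.068]
199 [263.6 215.4] (260.9, 216.2) (59.99077224731445, 9.489768028259277) 1.005086064338684
    [0.4745 0.1536] 88.0 [0.027 0.145]
515 [239.6 224.7] (235.0, 226.5) (21.0, 42.0) 90.0
    [0.4445 0.2246] 82.0 [0.049 0.126]
201 [303.9 227.2] (305.0, 227.5) (19.0, 14.0) 90.0
    [0.4427 0.0304] -174.0 [0.034 0.06 ]
242 [381.2 232. ] (382.0, 233.0) (20.0, 14.0) 90.0
    [ 0.4352 -0.2039] -180.0 [0.04  0.057]
196 [329.4 234.6] (331.2, 235.3) (15.037208557128906, 18.91777801513672) 14.03624439239502
    [ 0.4229 -0.0473] 168.0 [0.034 0.056]
197 [278.4 240.8] (278.4, 241.1) (19.887920379638672, 9.943960189819336) 75.96376037597656
    [0.3996 0.1056] -163.0 [0.03  0.059]
203 [356.7 239.6] (358.5, 240.5) (14.546475410461426, 18.973663330078125) 18.434947967529297
    [ 0.4103 -0.1299] 156.0 [0.033 0.059]
160 [448.8 241.4] (448.5, 241.5) (11.0, 15.0) 90.0
    [ 0.4131 -0.4094] 86.0 [0.032 0.043]
```

View pics/t1.png

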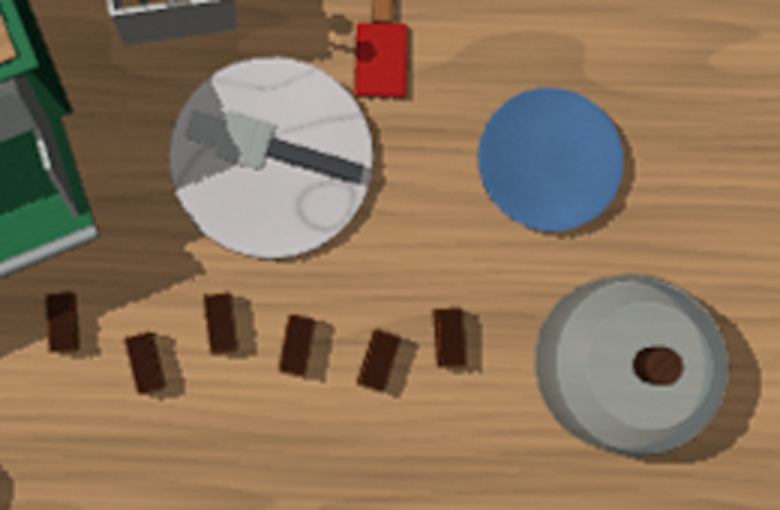

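The crop shows the bars well separated, about 78 mm apart. The board centre is at about (271,158), with the server handle running from (267,147) to (366,174). The saucer is centred at (551,160) and the dome knob at (662,366).

```bash
cat >> h.py <<'E'
def findbars(c,z=0.02,box=(230,190,490,290)):
    im=c["img"].astype(int); b,g,r=im[...,0],im[...,1],im[...,2]
    m=((r<75)&(r>=b+8)&(r>=g)).astype(np.uint8); out=[]
    n,l,s,ce=cv2.connectedComponentsWithStats(m)
    for i in range(1,n):
        if 90<s[i,4]<300 and box[0]<ce[i][0]<box[2] and box[1]<ce[i][1]<box[3]:
            pts=np.argwhere(l==i)[:,::-1].astype(float); W=np.array([ray(c,*p,z)[:2] for p in pts])
            mm=W.mean(0); ev,V=np.linalg.eigh(np.cov(W.T)); a=np.degrees(np.arctan2(V[1,1],V[0,1])); a=(a+90)%180-90
            out.append((mm.round(4),round(a,1),np.sqrt(ev*12).round(3)))
    return out
def to(x,y,z,yaw=None,st=None):
    """totals in command units to bring TCP to world x,y,z; yaw = world angle (deg) of finger closing line, mod 180. Turn AFTER shift."""
    st=st or read_state(); Rm=R.from_quat(st["eef_rot"]).as_matrix(); d=Rm.T@(np.array([x,y,z])-st["ee_pos"])/0.2
    cur=np.degrees(np.arctan2(Rm[1,1],Rm[0,1])); s=""
    if yaw is not None:
        t=(cur-yaw+90)%180-90  # tool z down: + turn lowers world yaw
        s=f" turn {t/90:.3f} ({abs(t)/8.59:.1f} rows) j7={st['joint_positions'][6]:.2f}"
    print("shift",d.round(3),f"rows {np.linalg.norm(d)/.25:.1f}",s," cur yaw",cur.round(1))
E
python3 - <<'E'
from h import *
c=cams.camera("top"); o=lambda u,v:((u+.5)/3+230-.5,(v+.5)/3+120-.5)
def P(u,v,z): return ray(c,*o(u,v),z).round(4)
for b in findbars(c): print(b)
print("nadir R",rot(c).round(3).tolist())
print("board",P(271.5,158,.016),"width", P(170,158,.016)-P(373,158,.016))
print("saucer",P(551.5,160,.02),P(478,160,.02)-P(625,160,.02))
print("server",P(267,147,.022),P(365,174,.028))
print("knob",P(663,366,.125),"dome L/R",P(537,365,0),P(727,365,.04),"base?")
g=lambda u,v,z: ray(c,u/1.25,v/1.25,z).round(4)
print("lip",g(235,284,.1),g(327,246,.1))
print("bintop",[g(*p,.208) for p in((150,128),(265,86),(187,222))])
print("jar",g(225,350,.1),"spat",g(446,175,.01),"caddy",g(357,120,.11))
s=cams.camera("scene"); 
print("scene: knob top",ray(s,361/1.25,146/1.25,.125),"lip",ray(s,447/1.25,308/1.25,.1),ray(s,553/1.25,356/1.25,.1))
to(.5,.1,.25,0)
E
```

```text
(array([0.4399, 0.1911]), np.float64(10.4), array([0.03 , 0.059]))
(array([0.4423, 0.0321]), np.float64(8.3), array([0.025, 0.056]))
(array([ 0.4349, -0.1994]), np.float64(4.1), array([0.027, 0.057]))
(array([ 0.4226, -0.0451]), np.float64(-9.4), array([0.025, 0.056]))
(array([0.4002, 0.1059]), np.float64(16.5), array([0.028, 0.056]))
(array([ 0.4102, -0.1283]), np.float64(-15.5), array([0.026, 0.055]))
(array([ 0.4131, -0.4081]), np.float64(89.0), array([0.033, 0.042]))
nadir R [[0.03, -0.993, 0.112], [-0.999, -0.031, -0.012], [0.015, -0.111, -0.994]]
board [ 0.6124 -0.0136  0.016 ] width [-0.0067  0.2084  0.    ]
saucer [ 0.619  -0.3012  0.02  ] [-0.0049  0.1515  0.    ]
server [ 0.6227 -0.0086  0.022 ] [ 0.5971 -0.109   0.028 ]
knob [ 0.414 -0.376  0.125] dome L/R [ 0.4094 -0.2919  0.    ] [ 0.4156 -0.4707  0.04  ] base?
lip [0.432  0.3504 0.1   ] [0.5234 0.1499 0.1   ]
bintop [array([0.7471, 0.5103, 0.208 ]), array([0.8465, 0.2793, 0.208 ]), array([0.5534, 0.4183, 0.208 ])]
jar [0.2874 0.3621 0.1   ] spat [ 0.7196 -0.1252  0.01  ] caddy [0.8166 0.0934 0.11  ]
scene: knob top [ 0.41345474 -0.37446107  0.125     ] lip [0.53274146 0.15034652 0.1       ] [0.43434942 0.35132359 0.1       ]
shift [-2.231 -1.89  -0.138] rows 11.7  turn 0.804 (8.4 rows) j7=-0.09  cur yaw 72.4
```

```bash
python3 -c "
from h import *
to(.6165,-.0328,.20,165.7)"
```

```text
shift [-2.987 -2.347  0.112] rows 15.2  turn 0.963 (10.1 rows) j7=-0.09  cur yaw 72.4
```

```bash
python3 -m crank '-.187 -.147 0 0 .4;-.187 -.147 0 0 .4;-.187 -.147 0 0 .4;-.187 -.147 0 0 .4;-.187 -.147 0 0 .4;-.187 -.147 0 0 .4;-.187 -.147 0 0 .4;-.187 -.147 0 0 .4' ; python3 -m crank '-.187 -.147 0 0 .0;-.187 -.147 0 0 0;-.187 -.147 0 0 0;-.187 -.147 0 0 0;-.187 -.147 0 0 0;-.187 -.147 0 0 0;-.187 -.147 0 0 0;-.187 -.147 0 0 0'; python3 -m crank '0 0 0 .094 0;0 0 0 .094 0;0 0 0 .094 0;0 0 0 .094 0;0 0 0 .094 0;0 0 0 .094 0;0 0 0 .094 0;0 0 0 .094 0;0 0 0 .094 0;0 0 0 .094 0';python3 -m crank '0 0 0 .023 0;0 0 0 0 0;0 0 0 0 0'; python3 -c "
from h import *
to(.6165,-.0328,.20,165.7)"
```

```text
time: 1.05
ee_pos: [0.404, 0.2791, 0.2227]
eef_rot: [0.153, 0.988, 0.0, 0.0]
ft_force: [0.2, 0.4, -0.4]
width: 0.0609
grip_force: 0.0
time: 1.85
ee_pos: [0.618, -0.0354, 0.2226]
eef_rot: [0.153, 0.988, 0.0, 0.0]
ft_force: [1.1, 0.3, 0.2]
width: 0.0435
grip_force: 0.0
time: 2.85
ee_pos: [0.617, -0.0338, 0.2224]
eef_rot: [0.78, 0.625, 0.0, -0.0]
ft_force: [0.4, 0.1, -0.4]
width: 0.0435
grip_force: 0.0
time: 3.15
ee_pos: [0.6171, -0.0338, 0.2225]
eef_rot: [0.789, 0.614, -0.0, -0.0]
ft_force: [-0.1, -0.1, 0.3]
width: 0.0433
grip_force: 0.0
shift [ 0.004 -0.004  0.112] rows 0.4  turn 0.001 (0.0 rows) j7=-0.07  cur yaw -14.2
```

```bash
python3 -m crank '0.004 -0.004 .22 0 0;0 0 .22 0 0;0 0 .22 0 0;0 0 .2 0 0;0 0 .1 0 0;0 0 .05 0 0;0 0 0 0 0' 25; python3 -m crank '0 0 0 0 -1;0 0 0 0 -1;0 0 0 0 -1;0 0 0 0 -1;0 0 0 0 -1;0 0 0 0 -1'; python3 -m crank '0 0 -.1 0 -1;0 0 -.2 0 -1;0 0 -.2 0 -1;0 0 0 0 -1'; python3 -c "
from h import *
c=pic('scene','pics/s2.png',(230,150,430,300),4)
d=np.array([.247,.969])
to(.619,-.3012,.15,165.7)"
```

```text
time: 3.85
ee_pos: [0.616, -0.033, 0.0197]
eef_rot: [0.789, 0.614, -0.001, -0.0]
ft_force: [0.1, -0.6, 0.9]
width: 0.0434
grip_force: 0.0
time: 4.45
ee_pos: [0.6171, -0.0329, 0.0214]
eef_rot: [0.79, 0.614, 0.001, 0.0]
ft_force: [-1.8, 0.4, 6.4]
width: 0.0196
grip_force: 24.9
time: 4.85
ee_pos: [0.6193, -0.0335, 0.1259]
eef_rot: [0.79, 0.613, 0.003, 0.002]
ft_force: [0.5, -0.3, -1.1]
width: 0.0197
grip_force: 24.9
shift [-1.297  0.337 -0.136] rows 5.4  turn -0.000 (0.0 rows) j7=-0.03  cur yaw -14.3
```

View pics/s2.png

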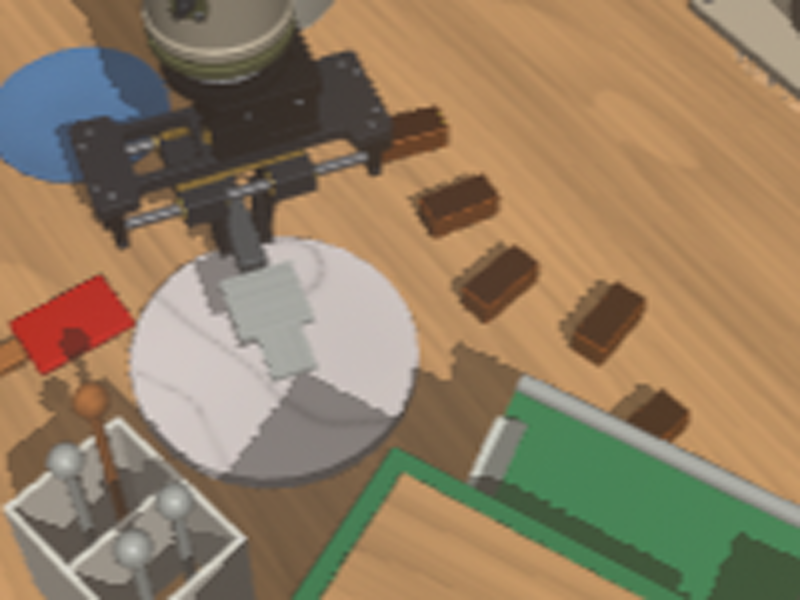

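The server is held level, with its handle in the jaws and its blade pointing towards the bin. Next I carry it to the saucer.

```bash
python3 -m crank '-.216 .056 0 0 -1;-.216 .056 0 0 -1;-.216 .056 0 0 -1;-.216 .056 0 0 -1;-.216 .056 0 0 -1;-.216 .056 0 0 -1;0 0 .15 0 -1;0 0 .15 0 -1;0 0 .1 0 -1;0 0 0 0 -1'; python3 -m crank '0 0 .04 0 -1;0 0 .025 0 -1;0 0 .01 0 -1;0 0 0 0 -1'; python3 -c "
from h import *
to(.619,-.3012,.026,165.7)"
```

```text
time: 5.9
ee_pos: [0.6149, -0.2993, 0.0357]
eef_rot: [0.79, 0.613, -0.002, -0.003]
ft_force: [-0.5, 1.0, -2.0]
width: 0.0193
grip_force: 24.9
time: 6.3
ee_pos: [0.6178, -0.3008, 0.0259]
eef_rot: [0.79, 0.614, 0.0, 0.0]
ft_force: [-0.1, 0.5, -1.7]
width: 0.0199
grip_force: 24.9
shift [-0.001  0.006 -0.001] rows 0.0  turn 0.000 (0.0 rows) j7=0.46  cur yaw -14.3
```

```bash
python3 -m crank '0 0 .015 0 -1;0 0 0 0 -1;0 0 0 0 -1'; python3 -m crank '0 0 0 0 -.2;0 0 0 0 -.2;0 0 0 0 -.2;0 0 0 0 -.2'; python3 -m crank '0 0 -.2 0 -.2;0 0 -.25 0 0;0 0 -.25 0 0;0 0 -.15 0 0;0 0 0 0 0';python3 -c "
from h import *
c=pic('top','pics/t2.png',(230,120,490,290),3)
for b in findbars(c): print(b)
print(read_state()['ee_pos'])"
```

```text
time: 6.6
ee_pos: [0.618, -0.3011, 0.0251]
eef_rot: [0.79, 0.613, 0.001, 0.0]
ft_force: [-7.6, 4.2, 16.6]
width: 0.0198
grip_force: 25.0
time: 7.0
ee_pos: [0.6176, -0.3007, 0.0224]
eef_rot: [0.79, 0.614, 0.0, -0.0]
ft_force: [-0.4, -0.4, 0.0]
width: 0.034
grip_force: 0.0
time: 7.5
ee_pos: [0.6193, -0.3022, 0.1979]
eef_rot: [0.79, 0.614, 0.002, 0.003]
ft_force: [0.7, 0.4, -0.4]
width: 0.0431
grip_force: 0.0
(array([0.4399, 0.1911]), np.float64(10.4), array([0.03 , 0.059]))
(array([0.4422, 0.0322]), np.float64(8.7), array([0.025, 0.057]))
(array([ 0.4388, -0.1978]), np.float64(-5.7), array([0.026, 0.052]))
(array([ 0.4223, -0.0451]), np.float64(-9.1), array([0.024, 0.055]))
(array([0.4002, 0.1059]), np.float64(16.5), array([0.028, 0.056]))
(array([ 0.4102, -0.1283]), np.float64(-15.5), array([0.026, 0.055]))
[ 0.61847376 -0.30140053  0.19478301]
```

View pics/t2.png

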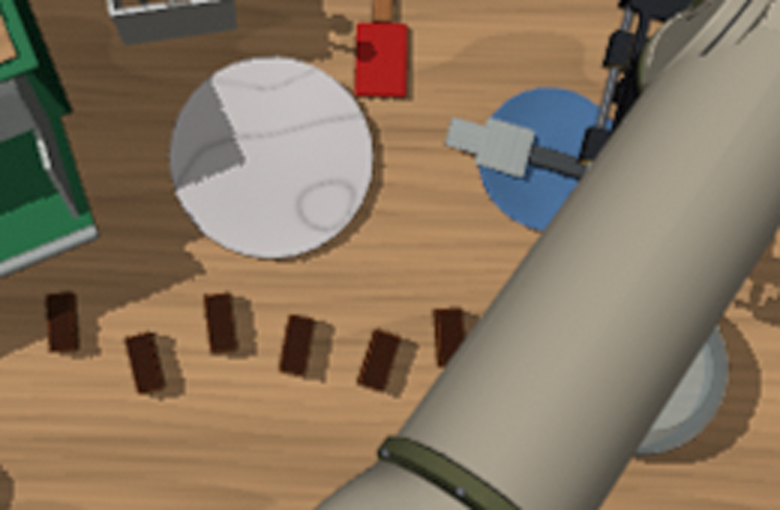

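The server rests across the saucer and the board is clear. F, the rightmost bar, goes first.

```bash
python3 -c "
from h import *
to(.4349,-.1994,.12,94.1)"
```

```text
shift [ 0.268 -1.017  0.37 ] rows 4.5  turn 0.795 (8.3 rows) j7=0.39  cur yaw -14.3
```

```bash
python3 -m crank '.054 -.203 .05 0 .15;.054 -.203 .05 0 .15;.054 -.203 .05 0 .15;.054 -.203 .05 0 .15;.053 -.203 .05 0 .15;0 0 .12 0 .15'; python3 -m crank '0 0 0 .094 .15;0 0 0 .094 .15;0 0 0 .094 .15;0 0 0 .094 .15;0 0 0 .094 .15;0 0 0 .094 .15;0 0 0 .094 .15;0 0 0 .094 .15;0 0 0 .043 .15;0 0 0 0 .15'; python3 -c "
from h import *
to(.4349,-.1994,.006,94.1)"
```

```text
time: 8.15
ee_pos: [0.4316, -0.1955, 0.1192]
eef_rot: [0.789, 0.614, 0.004, -0.001]
ft_force: [2.4, 0.0, 0.3]
width: 0.0502
grip_force: 0.0
time: 9.15
ee_pos: [0.4334, -0.198, 0.1175]
eef_rot: [0.999, 0.036, -0.001, -0.0]
ft_force: [-0.3, -0.2, 0.1]
width: 0.0503
grip_force: 0.0
shift [0.008 0.008 0.557] rows 2.2  turn 0.000 (0.0 rows) j7=-1.05  cur yaw -85.9
```

```bash
python3 -m crank '.008 .008 .2 0 .15;0 0 .2 0 .15;0 0 .12 0 .15;0 0 .035 0 .15;0 0 0 0 .15' 15; python3 -m crank '0 0 0 0 -1;0 0 0 0 -1;0 0 0 0 -1;0 0 0 0 -1;0 0 0 0 -1'; python3 -m crank '0 0 -.15 0 -1;0 0 -.25 0 -1;0 0 0 0 -1;0 0 0 0 -1'; python3 -c "
from h import *
to(.6124,.0364,.1,90)"
```

```text
time: 9.65
ee_pos: [0.435, -0.2, 0.0068]
eef_rot: [0.999, 0.037, -0.001, 0.0]
ft_force: [1.0, 0.5, 0.5]
width: 0.0499
grip_force: 0.0
time: 10.15
ee_pos: [0.4365, -0.1997, 0.0082]
eef_rot: [0.999, 0.036, 0.001, -0.0]
ft_force: [-1.8, 2.2, 7.0]
width: 0.0275
grip_force: 15.0
time: 10.55
ee_pos: [0.4368, -0.1996, 0.0885]
eef_rot: [0.999, 0.037, 0.001, -0.0]
ft_force: [0.3, 0.3, -1.3]
width: 0.028
grip_force: 15.0
shift [ 0.962 -1.113 -0.054] rows 5.9  turn 0.047 (0.5 rows) j7=-0.97  cur yaw -85.8
```

```bash
python3 -m crank '.137 -.159 0 0 -1;.137 -.159 0 0 -1;.137 -.159 0 0 -1;.137 -.159 0 0 -1;.137 -.159 0 0 -1;.137 -.159 0 0 -1;.14 -.159 0 0 -1;0 0 0 .047 -1;0 0 0 0 -1;0 0 0 0 -1'; python3 -c "
from h import *
to(.6124,.0364,.024,90)"
```

```text
time: 11.55
ee_pos: [0.6107, 0.0347, 0.0864]
eef_rot: [1.0, -0.001, -0.001, 0.001]
ft_force: [-0.9, -0.1, 0.5]
width: 0.0282
grip_force: 15.0
shift [ 0.009 -0.009  0.312] rows 1.2  turn -0.001 (0.0 rows) j7=-1.39  cur yaw -90.1
```

```bash
python3 -m crank '.009 -.009 .15 0 -1;0 0 .1 0 -1;0 0 .04 0 -1;0 0 .03 0 -1;0 0 0 0 -1'; python3 -m crank '0 0 0 0 -.17;0 0 0 0 -.17;0 0 0 0 -.17;0 0 -.1 0 -.17;0 0 -.2 0 0;0 0 -.15 0 .15';  python3 -m crank '-.168 .137 0 0 .15;-.168 .137 0 0 .15;-.168 .137 0 0 .15;-.168 .137 0 0 .15;-.168 .137 0 0 .15;-.168 .137 0 0 .15;0 0 0 .086 .15;0 0 0 .086 .15;0 0 0 0 .15;0 0 0 0 .15'; python3 -c "
from h import *
c=pic('top','pics/t3.png',(230,120,490,290),3)
for b in findbars(c): print(b)
to(.4102,-.1283,.006,74.5)"
```

```text
time: 12.05
ee_pos: [0.6136, 0.0369, 0.0239]
eef_rot: [1.0, -0.001, 0.0, -0.0]
ft_force: [-0.3, 0.4, -0.3]
width: 0.0277
grip_force: 15.0
time: 12.65
ee_pos: [0.6138, 0.0375, 0.1155]
eef_rot: [1.0, -0.001, 0.0, 0.0]
ft_force: [0.5, -0.4, 0.7]
width: 0.0445
grip_force: 0.0
time: 13.65
ee_pos: [0.4118, -0.1263, 0.1136]
eef_rot: [0.991, -0.133, 0.0, -0.0]
ft_force: [0.0, 0.1, 0.2]
width: 0.05
grip_force: 0.0
(array([0.4399, 0.1911]), np.float64(10.3), array([0.03 , 0.059]))
(array([0.4424, 0.0322]), np.float64(9.2), array([0.025, 0.056]))
(array([0.4003, 0.1059]), np.float64(17.1), array([0.027, 0.056]))
(array([ 0.413 , -0.4081]), np.float64(-89.7), array([0.033, 0.043]))
shift [-0.005  0.011  0.538] rows 2.2  turn 0.002 (0.0 rows) j7=-1.69  cur yaw -105.4
```

View pics/t3.png

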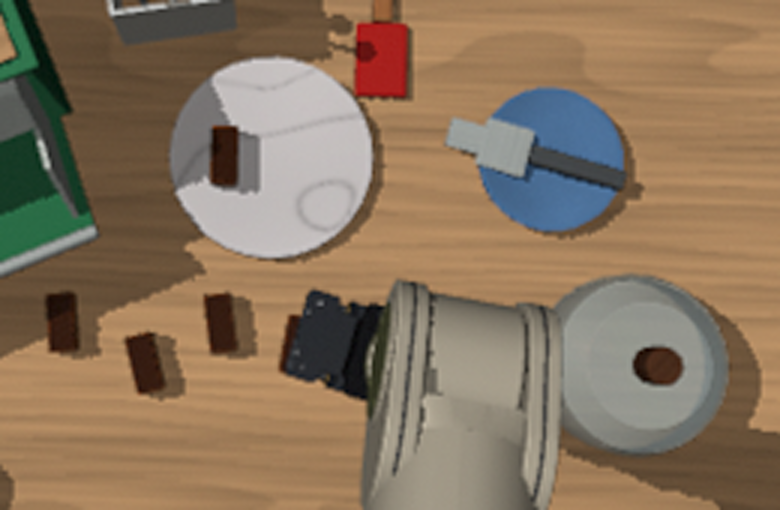

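The first bar is on the board near (224,156). E has not moved, so I grip it next.

```bash
python3 -m crank '-.005 .011 .2 0 .15;0 0 .2 0 .15;0 0 .11 0 .15;0 0 .028 0 .15;0 0 0 0 .15' 15; python3 -m crank '0 0 0 0 -1;0 0 0 0 -1;0 0 0 0 -1;0 0 0 0 -1;0 0 0 0 -1'; python3 -m crank '0 0 -.15 0 -1;0 0 -.25 0 -1;0 0 0 -.086 -1;0 0 0 -.086 -1;0 0 0 0 -1';python3 -m crank '.202 -.115 0 0 -1;.202 -.115 0 0 -1;.202 -.115 0 0 -1;.202 -.115 0 0 -1;.202 -.115 0 0 -1;0 0 0 0 -1;0 0 0 0 -1'; python3 -c "
from h import *
to(.6124,-.0136,.024,90)"
```

```text
time: 14.2
ee_pos: [0.4097, -0.1286, 0.0057]
eef_rot: [0.991, -0.135, -0.001, 0.001]
ft_force: [-0.7, -0.2, 0.6]
width: 0.05
grip_force: 0.0
time: 14.7
ee_pos: [0.4108, -0.1278, 0.0066]
eef_rot: [0.991, -0.135, 0.001, -0.001]
ft_force: [-2.0, 1.4, 8.1]
width: 0.0281
grip_force: 15.0
time: 15.2
ee_pos: [0.4109, -0.1263, 0.0788]
eef_rot: [1.0, 0.002, 0.001, -0.001]
ft_force: [-0.5, -0.3, 0.3]
width: 0.0278
grip_force: 15.0
time: 15.9
ee_pos: [0.6078, -0.0149, 0.0778]
eef_rot: [1.0, -0.001, -0.001, 0.001]
ft_force: [-0.8, -0.7, -0.1]
width: 0.0278
grip_force: 15.0
shift [ 0.024 -0.007  0.269] rows 1.1  turn -0.002 (0.0 rows) j7=-1.25  cur yaw -90.2
```

```bash
python3 -m crank '.02 -.004 .13 0 -1;0 0 .08 0 -1;0 0 .04 0 -1;0 0 .02 0 -1;0 0 0 0 -1'; python3 -m crank '0 0 0 0 -.17;0 0 0 0 -.17;0 0 0 0 -.17;0 0 -.1 0 -.17;0 0 -.2 0 0;0 0 -.15 0 .15';  python3 -m crank '-.237 .039 0 0 .15;-.237 .039 0 0 .15;-.237 .039 0 0 .15;-.237 .039 0 0 .15;0 0 0 .052 .15;0 0 0 .052 .15;0 0 0 0 .15;0 0 0 0 .15'; python3 -c "
from h import *
c=pic('top','pics/t4.png',(230,120,490,290),2)
for b in findbars(c): print(b)
to(.4226,-.0451,.006,80.6)"
```

```text
time: 16.4
ee_pos: [0.6115, -0.014, 0.025]
eef_rot: [1.0, -0.001, -0.0, -0.001]
ft_force: [0.0, 1.5, -0.5]
width: 0.0275
grip_force: 15.0
time: 17.0
ee_pos: [0.6121, -0.0142, 0.117]
eef_rot: [1.0, -0.0, 0.001, -0.0]
ft_force: [0.1, -0.2, 0.6]
width: 0.045
grip_force: 0.0
time: 17.8
ee_pos: [0.4481, -0.0406, 0.1198]
eef_rot: [0.997, -0.083, -0.002, -0.0]
ft_force: [0.2, -0.4, 0.5]
width: 0.0501
grip_force: 0.0
(array([0.44  , 0.1911]), np.float64(9.9), array([0.03 , 0.059]))
(array([0.4002, 0.1059]), np.float64(16.5), array([0.028, 0.056]))
(array([ 0.4126, -0.4085]), np.float64(85.5), array([0.033, 0.044]))
shift [-0.12   0.042  0.569] rows 2.3  turn -0.001 (0.0 rows) j7=-1.72  cur yaw -99.5
```

View pics/t4.png

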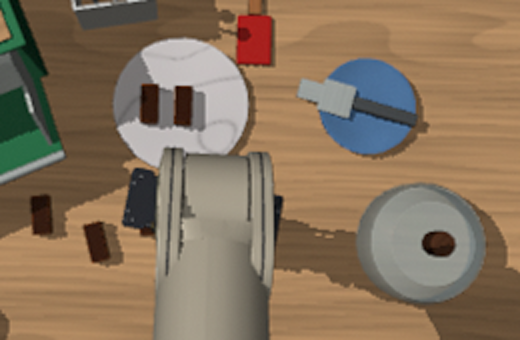

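Two bars are on the board at (150,103) and (183,105). The arm stopped short in x, so I move in closer.

```bash
python3 -m crank '-.06 .021 .05 0 .15;-.06 .021 .1 0 .15;0 0 .1 0 .15;0 0 0 0 .15;0 0 0 0 .15'; python3 -c "
from h import *
to(.4226,-.0451,.006,80.6)"
```

```text
time: 18.35
ee_pos: [0.4229, -0.0456, 0.0701]
eef_rot: [0.996, -0.084, -0.002, 0.001]
ft_force: [0.1, 0.1, 0.7]
width: 0.0501
grip_force: 0.0
shift [-0.    -0.003  0.321] rows 1.3  turn -0.002 (0.0 rows) j7=-1.66  cur yaw -99.6
```

```bash
python3 -m crank '0 -.003 .18 0 .15;0 0 .1 0 .15;0 0 .04 0 .15;0 0 0 0 .15' 15; python3 -m crank '0 0 0 0 -1;0 0 0 0 -1;0 0 0 0 -1;0 0 0 0 -1;0 0 0 0 -1'; python3 -m crank '0 0 -.15 0 -1;0 0 -.25 0 -1;0 0 0 -.052 -1;0 0 0 -.052 -1;0 0 0 0 -1';python3 -m crank '.158 .015 0 0 -1;.158 .015 0 0 -1;.158 .015 0 0 -1;.158 .015 0 0 -1;.158 .015 0 0 -1;.158 .015 0 0 -1;0 0 0 0 -1;0 0 0 0 -1'; python3 -c "
from h import *
to(.6124,-.0636,.024,90)"
```

```text
time: 18.75
ee_pos: [0.4226, -0.044, 0.0096]
eef_rot: [0.997, -0.083, -0.003, 0.0]
ft_force: [0.2, -0.8, 1.0]
width: 0.0503
grip_force: 0.0
time: 19.25
ee_pos: [0.423, -0.0432, 0.0099]
eef_rot: [0.997, -0.083, -0.002, -0.001]
ft_force: [-1.8, 2.1, 8.3]
width: 0.0279
grip_force: 15.0
time: 19.75
ee_pos: [0.4224, -0.0387, 0.0703]
eef_rot: [1.0, 0.002, -0.001, -0.004]
ft_force: [-0.4, -0.5, -0.1]
width: 0.0278
grip_force: 15.0
time: 20.55
ee_pos: [0.6001, -0.0572, 0.0691]
eef_rot: [1.0, -0.001, -0.004, -0.002]
ft_force: [-0.1, -0.7, -0.0]
width: 0.0281
grip_force: 15.0
shift [0.064 0.033 0.225] rows 0.9  turn -0.002 (0.0 rows) j7=-1.14  cur yaw -90.1
```

```bash
python3 -m crank '.06 .03 0 0 -1;0 0 0 0 -1;0 0 0 0 -1';python3 -c "
from h import *
to(.6124,-.0636,.026,90)"
```

```text
time: 20.85
ee_pos: [0.6116, -0.0623, 0.0698]
eef_rot: [1.0, -0.0, -0.004, -0.003]
ft_force: [-0.5, -0.9, -0.8]
width: 0.0279
grip_force: 15.0
shift [0.006 0.008 0.219] rows 0.9  turn -0.001 (0.0 rows) j7=-1.13  cur yaw -90.1
```

```bash
python3 -m crank '.004 .006 .1 0 -1;0 0 .07 0 -1;0 0 .04 0 -1;0 0 .01 0 -1;0 0 0 0 -1'; python3 -m crank '0 0 0 0 -.17;0 0 0 0 -.17;0 0 0 0 -.17;0 0 -.1 0 -.17;0 0 -.2 0 0;0 0 -.15 0 .15';  python3 -m crank '-.17 -.096 0 0 .15;-.17 -.096 0 0 .15;-.17 -.096 0 0 .15;-.17 -.096 0 0 .15;-.17 -.096 0 0 .15;0 0 .1 -.047 .15;0 0 .1 -.047 .15;0 0 0 0 .15;0 0 0 0 .15'; python3 -c "
from h import *
c=pic('top','pics/t5.png',(230,120,490,290),2)
for b in findbars(c): print(b)
to(.4423,.0321,.006,98.5)"
```

```text
time: 21.35
ee_pos: [0.6126, -0.063, 0.0259]
eef_rot: [1.0, 0.0, -0.004, -0.003]
ft_force: [-0.4, 0.2, 0.3]
width: 0.0278
grip_force: 15.0
time: 21.95
ee_pos: [0.6137, -0.0641, 0.1177]
eef_rot: [1.0, -0.0, -0.003, -0.003]
ft_force: [0.0, 0.3, 0.6]
width: 0.0446
grip_force: 0.0
time: 22.85
ee_pos: [0.458, 0.0228, 0.0814]
eef_rot: [0.997, 0.071, -0.002, -0.001]
ft_force: [0.5, -0.1, -0.0]
width: 0.0502
grip_force: 0.0
(array([0.4398, 0.191 ]), np.float64(9.9), array([0.03 , 0.058]))
(array([ 0.4132, -0.4077]), np.float64(-86.5), array([0.033, 0.044]))
shift [-0.071 -0.057  0.378] rows 1.6  turn -0.004 (0.0 rows) j7=-1.35  cur yaw -81.9
```

View pics/t5.png

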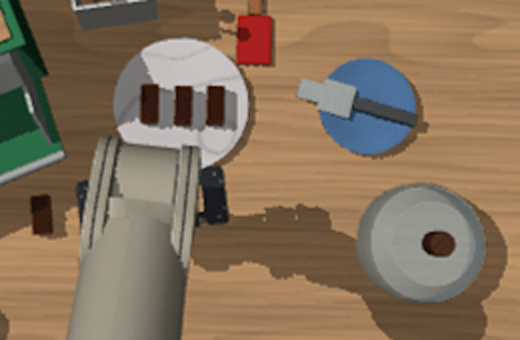

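The three board bars sit in a tidy row at (150,103), (183,105) and (215,106). I grip C next, for the drawer.

```bash
python3 -m crank '-.071 -.057 .1 0 .15;0 0 .16 0 .15;0 0 .08 0 .15;0 0 .035 0 .15;0 0 0 0 .15' 15; python3 -m crank '0 0 0 0 -1;0 0 0 0 -1;0 0 0 0 -1;0 0 0 0 -1;0 0 0 0 -1'; python3 -m crank '0 0 -.15 0 -1;0 0 -.25 0 -1;0 0 -.25 0 -1;0 0 -.25 0 -1;0 0 -.1 0 -1;0 0 0 -.086 -1;0 0 0 -.086 -1;0 0 0 0 -1'; python3 -c "
from h import *
to(.522,.3126,.2,114)"
```

```text
time: 23.4
ee_pos: [0.4421, 0.0323, 0.0062]
eef_rot: [0.997, 0.072, -0.002, -0.001]
ft_force: [-0.7, -0.6, 0.8]
width: 0.0499
grip_force: 0.0
time: 23.9
ee_pos: [0.4424, 0.0336, 0.0067]
eef_rot: [0.997, 0.073, -0.002, -0.002]
ft_force: [-1.9, -0.5, 7.0]
width: 0.0277
grip_force: 15.0
time: 24.7
ee_pos: [0.4398, 0.0392, 0.1694]
eef_rot: [0.977, 0.213, -0.006, -0.007]
ft_force: [-0.1, -0.3, -1.1]
width: 0.0278
grip_force: 15.0
shift [ 0.941 -1.075 -0.143] rows 5.7  turn 0.006 (0.1 rows) j7=-1.53  cur yaw -65.4
```

```bash
python3 -m crank '.134 -.153 -.02 0 -1;.134 -.153 -.02 0 -1;.134 -.153 -.02 0 -1;.134 -.153 -.02 0 -1;.134 -.153 -.02 0 -1;.134 -.153 -.02 0 -1;.134 -.153 -.02 0 -1;0 0 0 0 -1;0 0 0 0 -1'; python3 -c "
from h import *
to(.522,.3126,.13,114)"
```

```text
time: 25.6
ee_pos: [0.5173, 0.2962, 0.1965]
eef_rot: [0.978, 0.21, -0.008, -0.005]
ft_force: [0.5, -0.7, -0.4]
width: 0.028
grip_force: 15.0
shift [ 0.06  -0.06   0.333] rows 1.4  turn 0.002 (0.0 rows) j7=-1.39  cur yaw -65.8
```

```bash
python3 -m crank '.06 -.06 0 0 -1;0 0 .15 0 -1;0 0 .12 0 -1;0 0 .06 0 -1;0 0 0 0 -1'; python3 -c "
from h import *
c=pic('scene','pics/s3.png',(270,180,470,330),4)
to(.522,.3126,.13,114)"
```

```text
time: 26.1
ee_pos: [0.5212, 0.3113, 0.1305]
eef_rot: [0.978, 0.21, -0.009, -0.006]
ft_force: [-0.4, -0.3, 0.7]
width: 0.0275
grip_force: 15.0
shift [ 0.002 -0.004  0.009] rows 0.0  turn 0.003 (0.0 rows) j7=-1.36  cur yaw -65.8
```

View pics/s3.png

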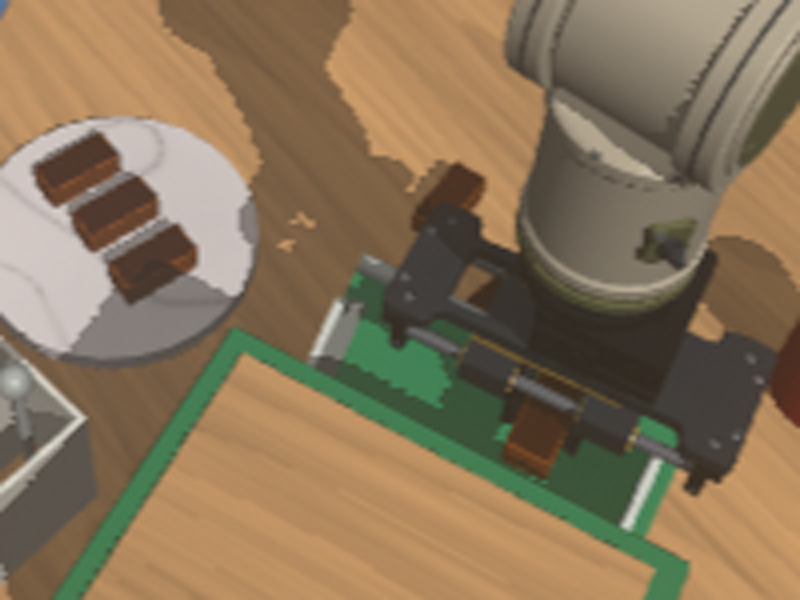

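The bar hangs inside the drawer mouth at (535,435), so I release it.

```bash
python3 -m crank '0 0 0 0 .0;0 0 0 0 0;0 0 0 0 0;0 0 -.2 0 0;0 0 -.2 0 0;0 0 0 0 0'; python3 -c "
from h import *
to(.4002,.1059,.13,106.5)"
```

```text
time: 26.75
ee_pos: [0.526, 0.3121, 0.2171]
eef_rot: [0.978, 0.211, -0.004, -0.008]
ft_force: [1.3, -0.6, -1.0]
width: 0.0436
grip_force: 0.0
shift [-0.996  0.688  0.429] rows 5.1  turn 0.087 (0.9 rows) j7=-1.40  cur yaw -65.7
```

```bash
python3 -m crank '-.166 .115 0 0 .1;-.166 .115 0 0 .1;-.166 .115 .02 0 .15;-.166 .115 .1 0 .15;-.166 .115 .15 0 .15;-.166 .115 .16 0 .15;0 0 0 .087 .15;0 0 0 0 .15;0 0 0 0 .15'; python3 -c "
from h import *
c=cams.camera('top')
for b in findbars(c,box=(200,150,490,290)): print(b)
to(.4002,.1059,.006,106.5)"
```

```text
time: 27.65
ee_pos: [0.4094, 0.1224, 0.1438]
eef_rot: [0.99, 0.142, -0.01, -0.005]
ft_force: [0.4, -0.3, -0.6]
width: 0.0498
grip_force: 0.0
(array([0.612 , 0.0348]), np.float64(2.2), array([0.026, 0.059]))
(array([ 0.6106, -0.0173]), np.float64(1.4), array([0.025, 0.06 ]))
(array([ 0.6123, -0.0664]), np.float64(1.0), array([0.025, 0.061]))
(array([0.5724, 0.336 ]), np.float64(5.4), array([0.033, 0.059]))
(array([0.4448, 0.139 ]), np.float64(31.0), array([0.02 , 0.145]))
(array([ 0.4131, -0.4076]), np.float64(-86.2), array([0.033, 0.043]))
shift [-0.056  0.075  0.69 ] rows 2.8  turn -0.002 (0.0 rows) j7=-1.85  cur yaw -73.6
```

```bash
python3 -m crank '-.056 .075 .1 0 .15;0 0 .2 0 .15;0 0 .1 0 .15;0 0 0 0 .15;0 0 0 0 .15'; python3 -c "
from h import *
to(.4002,.1059,.006,106.5)"
```

```text
time: 28.2
ee_pos: [0.4007, 0.1044, 0.066]
eef_rot: [0.99, 0.142, -0.011, -0.002]
ft_force: [-0.2, -0.8, 0.7]
width: 0.05
grip_force: 0.0
shift [ 0.006 -0.006  0.3  ] rows 1.2  turn -0.003 (0.0 rows) j7=-1.56  cur yaw -73.7
```

```bash
python3 -m crank '.006 -.006 .16 0 .15;0 0 .1 0 .15;0 0 .04 0 .15;0 0 0 0 .15' 15; python3 -m crank '0 0 0 0 -1;0 0 0 0 -1;0 0 0 0 -1;0 0 0 0 -1;0 0 0 0 -1'; python3 -m crank '0 0 -.15 0 -1;0 0 -.25 0 -1;0 0 -.25 0 -1;0 0 0 -.083 -1;0 0 0 0 -1;0 0 0 0 -1'; python3 -c "
from h import *
to(.5385,.2761,.2,114)"
```

```text
time: 28.6
ee_pos: [0.3983, 0.1089, 0.0159]
eef_rot: [0.99, 0.142, -0.012, -0.007]
ft_force: [-1.3, -0.1, 1.0]
width: 0.0502
grip_force: 0.0
time: 29.1
ee_pos: [0.3982, 0.1088, 0.0154]
eef_rot: [0.99, 0.142, -0.012, -0.006]
ft_force: [-1.6, 1.2, 8.6]
width: 0.0277
grip_force: 15.0
time: 29.7
ee_pos: [0.39, 0.1157, 0.0935]
eef_rot: [0.977, 0.213, -0.024, -0.013]
ft_force: [0.1, -0.2, -0.6]
width: 0.028
grip_force: 15.0
shift [ 0.986 -0.44  -0.558] rows 4.9  turn 0.006 (0.1 rows) j7=-1.60  cur yaw -65.5
```

```bash
python3 -m crank '.1 0 -.1 0 -1;.1 0 -.15 0 -1;.08 0 -.15 0 -1;0 0 -.1 0 -1;0 0 0 0 -1'; python3 -c "
from h import *
to(.5385,.2761,.2,114)"
```

```text
time: 30.2
ee_pos: [0.4479, 0.137, 0.1926]
eef_rot: [0.977, 0.212, -0.023, -0.012]
ft_force: [-0.3, -0.6, -0.5]
width: 0.0278
grip_force: 15.0
shift [ 0.699 -0.447 -0.05 ] rows 3.3  turn 0.005 (0.1 rows) j7=-1.48  cur yaw -65.5
```

```bash
python3 -m crank '.175 -.112 -.02 0 -1;.175 -.112 -.02 0 -1;.175 -.112 -.02 0 -1;.175 -.112 0 0 -1;0 0 0 0 -1;0 0 0 0 -1'; python3 -c "
from h import *
to(.5385,.2761,.135,114)"
```

```text
time: 30.8
ee_pos: [0.5264, 0.2614, 0.1989]
eef_rot: [0.977, 0.211, -0.026, -0.011]
ft_force: [-0.4, -1.1, -0.3]
width: 0.0279
grip_force: 15.0
shift [ 0.1   -0.031  0.316] rows 1.3  turn 0.004 (0.0 rows) j7=-1.31  cur yaw -65.6
```

```bash
python3 -m crank '.1 -.031 0 0 -1;0 0 .14 0 -1;0 0 .12 0 -1;0 0 .05 0 -1;0 0 0 0 -1;0 0 0 0 0;0 0 0 0 0;0 0 0 0 0'; python3 -m crank '0 0 -.2 0 0;0 0 -.2 0 0;0 0 0 0 0'; python3 -c "
from h import *
to(.4399,.1911,.15,114)"
```

```text
time: 31.6
ee_pos: [0.5393, 0.2771, 0.1402]
eef_rot: [0.977, 0.212, -0.024, -0.014]
ft_force: [0.2, -0.1, 0.4]
width: 0.0408
grip_force: 0.0
time: 31.9
ee_pos: [0.5458, 0.2757, 0.2247]
eef_rot: [0.977, 0.212, -0.021, -0.014]
ft_force: [0.3, -1.3, -0.9]
width: 0.0433
grip_force: 0.0
shift [-0.644  0.18   0.39 ] rows 3.1  turn 0.005 (0.1 rows) j7=-1.31  cur yaw -65.6
```

```bash
python3 -m crank '-.165 .046 0 0 .15;-.165 .046 0 0 .15;-.165 .046 0 0 .15;-.165 .046 .08 0 .15;0 0 .15 0 .15;0 0 .15 0 .15;0 0 0 0 .15;0 0 0 0 .15'; python3 -c "
from h import *
c=pic('scene','pics/s4.png',(270,180,470,330),4)
to(.436,.1895,.008,114)"
```

```text
time: 32.7
ee_pos: [0.4403, 0.192, 0.1531]
eef_rot: [0.977, 0.21, -0.024, -0.012]
ft_force: [0.1, -0.1, 0.5]
width: 0.0498
grip_force: 0.0
shift [0.003 0.027 0.728] rows 2.9  turn 0.003 (0.0 rows) j7=-1.41  cur yaw -65.7
```

View pics/s4.png

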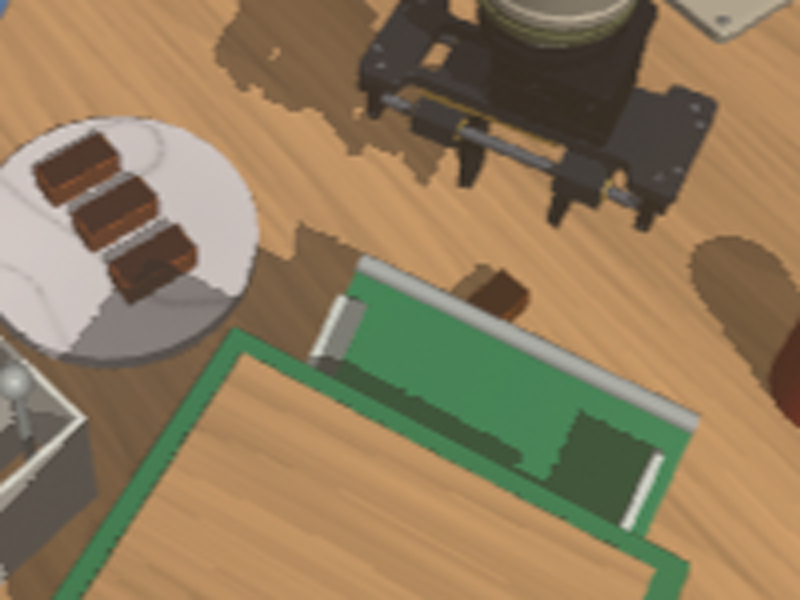

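The bar is still where it was, just in front of the lip at (500,295). I descend with the body parallel to the lip.

```bash
python3 -m crank '.003 .027 .2 0 .1;0 0 .2 0 .1;0 0 .15 0 .1;0 0 0 0 .1;0 0 0 0 .1' 15; python3 -c "
from h import *
to(.436,.1895,.008,114)
print(R.from_quat(read_state()['eef_rot']).as_matrix()[:,2].round(3))"
```

```text
time: 33.25
ee_pos: [0.4381, 0.1893, 0.0438]
eef_rot: [0.977, 0.211, -0.024, -0.012]
ft_force: [0.3, -0.2, -0.4]
width: 0.048
grip_force: 0.0
shift [-0.002  0.001  0.179] rows 0.7  turn 0.003 (0.0 rows) j7=-1.23  cur yaw -65.7
[-0.052  0.014 -0.999]
```

```bash
python3 -m crank '-.02 0 .1 0 .1;0 0 .05 0 .1;0 0 .025 0 .1;0 0 0 0 .1'; python3 -m crank '0 0 0 0 -1;0 0 0 0 -1;0 0 0 0 -1;0 0 0 0 -1;0 0 0 0 -1'; python3 -m crank '-.02 0 -.15 0 -1;0 0 -.15 0 -1;0 0 -.2 0 -1;0 0 -.2 0 -1;0 0 -.2 0 -1;0 0 0 0 -1;0 0 0 0 -1'; python3 -c "
from h import *
to(.555,.2396,.2,114)"
```

```text
time: 33.65
ee_pos: [0.4318, 0.1888, 0.0082]
eef_rot: [0.977, 0.211, -0.024, -0.013]
ft_force: [-0.0, 0.7, -0.2]
width: 0.0478
grip_force: 0.1
time: 34.15
ee_pos: [0.4316, 0.1887, 0.008]
eef_rot: [0.977, 0.211, -0.024, -0.013]
ft_force: [-0.2, 0.4, 5.3]
width: 0.0308
grip_force: 13.8
time: 34.85
ee_pos: [0.4372, 0.1848, 0.1877]
eef_rot: [0.977, 0.212, -0.024, -0.014]
ft_force: [-0.9, -0.4, -1.5]
width: 0.0288
grip_force: 14.3
shift [ 0.647 -0.009 -0.088] rows 2.6  turn 0.004 (0.0 rows) j7=-1.50  cur yaw -65.6
```

```bash
python3 -m crank '0 0 -.06 0 -1;.2 0 -.03 0 -1;.2 0 0 0 -1;.2 0 0 0 -1;0 0 0 0 -1;0 0 0 0 -1'; python3 -c "
from h import *
to(.555,.2396,.135,114)"
```

```text
time: 35.45
ee_pos: [0.5253, 0.2212, 0.2001]
eef_rot: [0.978, 0.207, -0.027, -0.01]
ft_force: [0.3, -1.1, -0.4]
width: 0.0287
grip_force: 14.3
shift [ 0.189 -0.014  0.317] rows 1.5  turn -0.001 (0.0 rows) j7=-1.27  cur yaw -66.1
```

```bash
python3 -m crank '.16 -.014 0 0 -1;0 0 .14 0 -1;0 0 .12 0 -1;0 0 .05 0 -1;0 0 0 0 -1;0 0 0 0 0;0 0 0 0 0;0 0 0 0 0'; python3 -m crank '0 0 -.2 0 0;0 0 -.2 0 0;0 0 0 0 0;-.2 0 0 0 0;-.2 0 0 0 0;-.2 0 0 0 -1;-.15 0 0 0 -1;0 0 0 0 -1'; python3 -c "
from h import *
c=pic('top','pics/t6.png',(150,120,410,290),3)
to(.44,.23,.15,114)"
```

```text
time: 36.25
ee_pos: [0.5505, 0.2396, 0.1406]
eef_rot: [0.978, 0.209, -0.024, -0.012]
ft_force: [-0.0, 0.4, -0.3]
width: 0.0412
grip_force: 0.0
time: 37.05
ee_pos: [0.4371, 0.1863, 0.2308]
eef_rot: [0.978, 0.206, -0.027, -0.017]
ft_force: [0.0, -0.1, 0.2]
width: 0.027
grip_force: 0.0
shift [ 0.115 -0.171  0.407] rows 1.8  turn -0.001 (0.0 rows) j7=-1.61  cur yaw -66.1
```

View pics/t6.png

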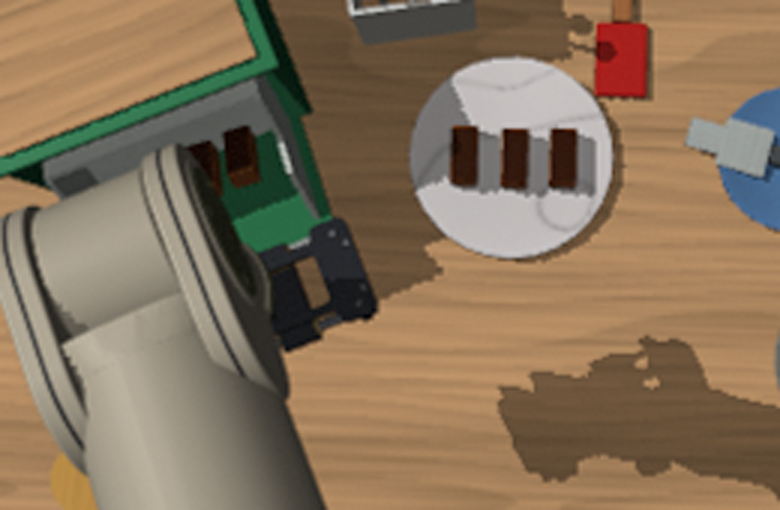

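All three drawer bars lie inside the tray (two visible at (205,165) and (240,155)) and the board row is intact. I now set the closed fingers in front of the middle of the lip.

```bash
python3 -m crank '.03 -.085 .1 0 -1;.03 -.085 .2 0 -1;0 0 .2 0 -1;0 0 .2 0 -1;0 0 0 0 -1;0 0 0 0 -1'; python3 -c "
from h import *
to(.44,.232,.085,114)"
```

```text
time: 37.7
ee_pos: [0.4287, 0.2235, 0.0911]
eef_rot: [0.978, 0.206, -0.026, -0.01]
ft_force: [-0.0, 0.1, 0.4]
width: 0.0006
grip_force: 0.0
shift [ 0.07  -0.015  0.028] rows 0.3  turn -0.003 (0.0 rows) j7=-1.38  cur yaw -66.3
```

```bash
python3 -m crank '.1 -.01 .04 0 -1;.07 0 .02 0 -1;0 0 0 0 -1'; python3 -m crank '.06 0 -.06 0 -1;.06 0 -.07 0 -1;.06 0 -.06 0 -1;.06 0 -.05 0 -1;.06 0 -.04 0 -1;0 0 0 0 -1'; python3 -c "
from h import *
s=read_state(); d=s['ee_pos'][:2]-[.481,.2505]; print('past initial lip',d@[.9135,.407], d@[-.407,.9135])"
```

```text
time: 38.0
ee_pos: [0.4597, 0.2413, 0.0793]
eef_rot: [0.978, 0.207, -0.024, -0.011]
ft_force: [-0.1, -0.6, -0.1]
width: 0.0005
grip_force: 0.0
time: 38.6
ee_pos: [0.5168, 0.2644, 0.1338]
eef_rot: [0.978, 0.206, -0.024, -0.012]
ft_force: [-0.0, 0.3, 0.5]
width: 0.0003
grip_force: 0.0
past initial lip 0.03840639876390382 -0.0018513331505110415
```

```bash
python3 -c "
from h import *
c=pic('scene','pics/s5.png',(270,180,470,330),4)"
```

```text
(no output)
```

View pics/s5.png

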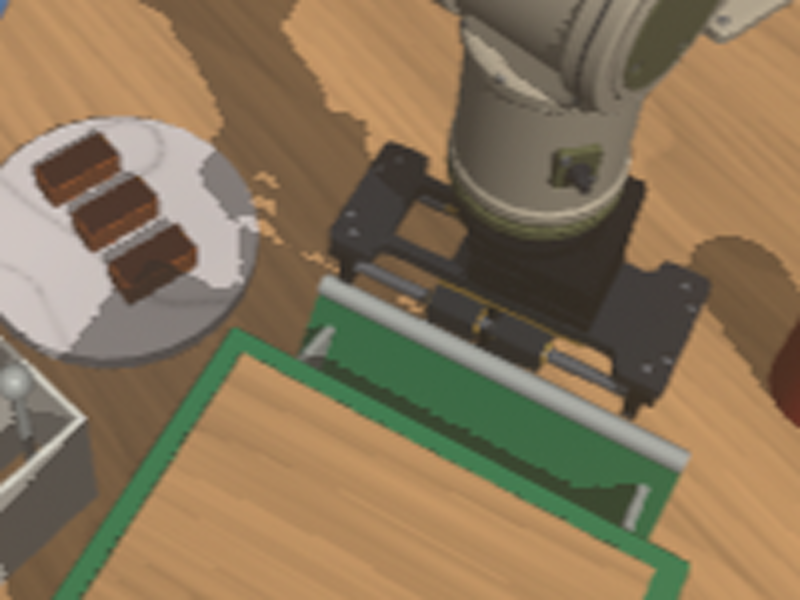

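The lip is being pushed by the fingers and the drawer is partly closed, so I keep pushing.

```bash
python3 -m crank '.06 0 -.03 0 -1;.06 0 -.03 0 -1;.06 0 -.025 0 -1;.06 0 -.015 0 -1;.06 0 -.01 0 -1;.06 0 0 0 -1;0 0 0 0 -1'; python3 -m crank '.03 0 0 0 -1;.02 0 0 0 -1;0 0 0 0 -1'; python3 -c "
from h import *
s=read_state(); d=s['ee_pos'][:2]-[.481,.2505]; print('past initial lip',d@[.9135,.407], d@[-.407,.9135])"
```

```text
time: 39.35
ee_pos: [0.5825, 0.2929, 0.1499]
eef_rot: [0.978, 0.206, -0.026, -0.011]
ft_force: [-0.1, 0.3, -0.7]
width: 0.0004
grip_force: 0.0
time: 39.65
ee_pos: [0.5912, 0.2969, 0.1489]
eef_rot: [0.978, 0.206, -0.026, -0.011]
ft_force: [-0.3, -0.7, -0.2]
width: 0.0002
grip_force: 0.0
past initial lip 0.11957949236164449 -0.0024608717499139377
```

```bash
python3 -m crank '.02 0 -.02 0 -1;.02 0 -.01 0 -1;0 0 0 0 -1'; python3 -m crank '.02 0 0 0 -1;0 0 0 0 -1;0 0 0 0 -1';python3 -m crank '.02 0 0 0 -1;0 0 0 0 -1;0 0 0 0 -1'; python3 -c "
from h import *
s=read_state(); d=s['ee_pos'][:2]-[.481,.2505]; print('past initial lip',d@[.9135,.407], d@[-.407,.9135])"
```

```text
time: 39.95
ee_pos: [0.5925, 0.2974, 0.1516]
eef_rot: [0.978, 0.206, -0.035, -0.011]
ft_force: [-31.7, -10.7, -0.4]
width: -0.0
grip_force: 16.1
time: 40.25
ee_pos: [0.5922, 0.2974, 0.1517]
eef_rot: [0.978, 0.205, -0.04, -0.011]
ft_force: [-58.1, -19.2, 14.9]
width: 0.0007
grip_force: 30.8
time: 40.55
ee_pos: [0.5919, 0.2974, 0.1517]
eef_rot: [0.978, 0.205, -0.045, -0.011]
ft_force: [-84.2, -29.2, 29.0]
width: 0.0003
grip_force: 45.9
past initial lip 0.12040747660469286 -0.0023483964454180987
```

The drawer is hard against its stop, so I back off.

```bash
python3 -m crank '-.06 0 0 0 -1;-.1 0 0 0 -1;-.2 0 -.05 0 -1;-.2 0 -.1 0 -1;0 0 0 0 0'; python3 -c "
from h import *
c=pic('scene','pics/s6.png',(270,180,470,330),4)
to(.414,-.3755,.2,90)"
```

```text
time: 41.05
ee_pos: [0.5034, 0.2566, 0.1915]
eef_rot: [0.978, 0.206, -0.026, -0.014]
ft_force: [0.6, 0.4, 0.5]
width: 0.0035
grip_force: 0.0
shift [-1.699  2.711 -0.07 ] rows 12.8  turn 0.265 (2.8 rows) j7=-1.36  cur yaw -66.2
```

View pics/s6.png

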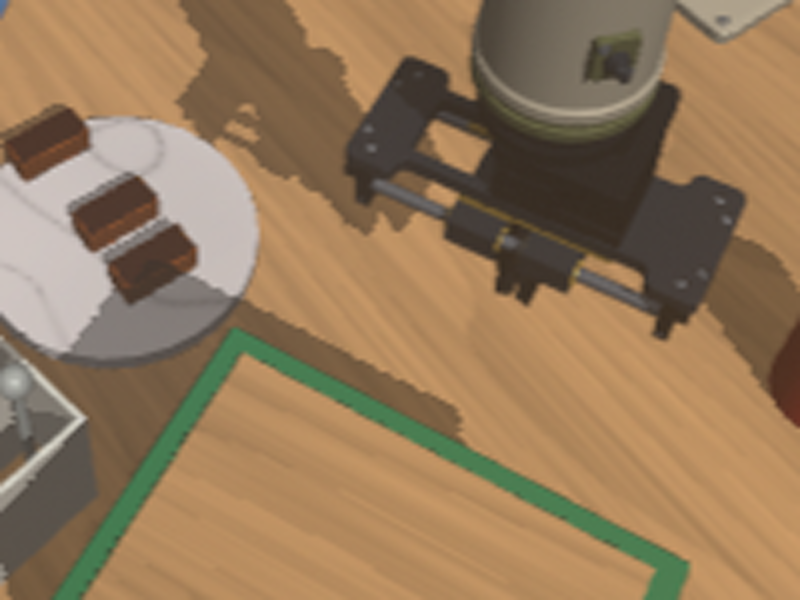

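The drawer is shut. The knock event has pushed one board bar outwards, to (47,143). I measure it and bring it back.

```bash
python3 -c "
from h import *
c=cams.camera('top')
for b in findbars(c,z=.036,box=(280,130,380,220)): print(b)
to(.6,-.09,.18,90)"
```

```text
(array([0.6093, 0.0344]), np.float64(3.1), array([0.025, 0.058]))
(array([ 0.608 , -0.0172]), np.float64(1.4), array([0.024, 0.059]))
(array([ 0.6158, -0.0981]), np.float64(-1.7), array([0.026, 0.057]))
shift [-2.710e-01  1.786e+00 -1.000e-03] rows 7.2  turn 0.265 (2.8 rows) j7=-1.35  cur yaw -66.1
```

```bash
python3 -m crank '-.034 .223 0 0 .15;-.034 .223 0 0 .15;-.034 .223 0 0 .15;-.034 .223 0 0 .15;-.034 .223 0 0 .15;-.034 .223 0 0 .15;-.034 .223 0 0 .15;-.034 .223 0 0 .15;0 0 0 0 .15'; python3 -m crank '0 0 0 .094 .15;0 0 0 .094 .15;0 0 0 .09 .15;0 0 0 0 .15;0 0 0 0 .15'; python3 -c "
from h import *
to(.616,-.0955,.08,88.3)"
```

```text
time: 42.05
ee_pos: [0.5994, -0.0999, 0.1792]
eef_rot: [0.979, 0.201, -0.027, -0.009]
ft_force: [-0.0, -0.5, 0.8]
width: 0.05
grip_force: 0.0
time: 42.55
ee_pos: [0.5999, -0.0909, 0.1791]
eef_rot: [1.0, -0.008, -0.028, -0.005]
ft_force: [-0.1, -0.3, 0.9]
width: 0.0499
grip_force: 0.0
shift [0.109 0.027 0.49 ] rows 2.0  turn 0.008 (0.1 rows) j7=-1.10  cur yaw -91.0
```

```bash
python3 -m crank '.1 .024 .2 0 .15;.01 0 .2 0 .15;.01 0 .2 0 .15;0 0 .12 0 .15;0 0 .04 0 .15;0 0 0 0 .15'; python3 -m crank '0 0 0 0 -1;0 0 0 0 -1;0 0 0 0 -1;0 0 0 0 -1;0 0 0 0 -1'; python3 -m crank '0 0 -.1 0 -1;0 0 -.1 0 -1;0 0 0 0 -1;0 0 0 0 -1'; python3 -c "
from h import *
to(.6124,-.0636,.06,90)"
```

```text
time: 43.15
ee_pos: [0.6147, -0.0943, 0.0261]
eef_rot: [1.0, -0.009, -0.029, -0.006]
ft_force: [-0.6, -0.5, 0.3]
width: 0.0504
grip_force: 0.0
time: 43.65
ee_pos: [0.6155, -0.0943, 0.0275]
eef_rot: [1.0, -0.01, -0.027, -0.006]
ft_force: [-0.9, -0.9, 6.6]
width: 0.0279
grip_force: 15.0
time: 44.05
ee_pos: [0.6172, -0.0946, 0.0665]
eef_rot: [1.0, -0.01, -0.028, -0.006]
ft_force: [0.3, 0.8, -0.5]
width: 0.0275
grip_force: 15.0
shift [-0.025 -0.154  0.036] rows 0.6  turn -0.013 (0.1 rows) j7=-1.04  cur yaw -91.2
```

```bash
python3 -m crank '-.012 -.077 0 -.013 -1;-.012 -.08 0 0 -1;0 0 0 0 -1;0 0 .1 0 -1;0 0 .07 0 -1;0 0 .03 0 -1;0 0 0 0 -1'; python3 -m crank '0 0 0 0 -.17;0 0 0 0 -.17;0 0 0 0 -.17;0 0 -.1 0 -.17;0 0 -.2 0 0;0 0 -.25 0 .4;0 0 -.1 0 .4;0 0 0 0 .4'; python3 -c "
from h import *
to(.414,-.3755,.19,90)"
```

```text
time: 44.75
ee_pos: [0.61, -0.0628, 0.0266]
eef_rot: [1.0, -0.0, -0.029, -0.006]
ft_force: [-0.1, 0.6, -0.3]
width: 0.0282
grip_force: 15.0
time: 45.55
ee_pos: [0.6194, -0.0651, 0.1605]
eef_rot: [1.0, -0.0, -0.025, -0.006]
ft_force: [0.4, -0.6, -0.2]
width: 0.0576
grip_force: 0.0
shift [-1.033  1.551 -0.113] rows 7.5  turn -0.001 (0.0 rows) j7=-1.12  cur yaw -90.0
```

```bash
python3 -m crank '-.13 .194 -.02 0 .4;-.13 .194 -.02 0 .4;-.13 .194 -.02 0 .4;-.13 .194 -.02 0 .4;-.13 .194 -.02 0 .4;-.13 .194 -.01 0 .4;-.13 .194 0 0 .4;-.13 .194 0 0 .4;0 0 0 0 .4;0 0 0 0 .4'; python3 -c "
from h import *
c=cams.camera('top')
for b in findbars(c,z=.036,box=(280,130,380,220)): print(b)
to(.4137,-.3755,.094,90)"
```

```text
time: 46.55
ee_pos: [0.41, -0.3757, 0.1864]
eef_rot: [1.0, -0.002, -0.028, -0.006]
ft_force: [0.6, 0.7, -0.5]
width: 0.0609
grip_force: 0.0
(array([0.6095, 0.0342]), np.float64(2.0), array([0.025, 0.058]))
(array([ 0.6079, -0.0174]), np.float64(1.9), array([0.024, 0.06 ]))
(array([ 0.6095, -0.0656]), np.float64(0.9), array([0.025, 0.061]))
shift [0.039 0.011 0.46 ] rows 1.8  turn -0.001 (0.0 rows) j7=-0.57  cur yaw -90.1
```

```bash
python3 -m crank '.039 .011 .15 0 .4;0 0 .15 0 .4;0 0 .1 0 .4;0 0 .05 0 .4;0 0 0 0 .4;0 0 0 0 .4' 30; python3 -m crank '0 0 0 0 -1;0 0 0 0 -1;0 0 0 0 -1;0 0 0 0 -1;0 0 0 0 -1;0 0 0 0 -1'; python3 -c "
from h import *
c=pic('scene','pics/s7.png',(220,80,380,200),4)"
```

```text
time: 47.2
ee_pos: [0.4146, -0.3759, 0.0973]
eef_rot: [1.0, 0.0, -0.028, -0.006]
ft_force: [-0.0, -1.0, 0.9]
width: 0.061
grip_force: 0.0
time: 47.8
ee_pos: [0.4141, -0.3759, 0.0969]
eef_rot: [1.0, -0.0, -0.028, -0.006]
ft_force: [-0.4, 3.2, 5.2]
width: 0.0351
grip_force: 30.0
```

View pics/s7.png

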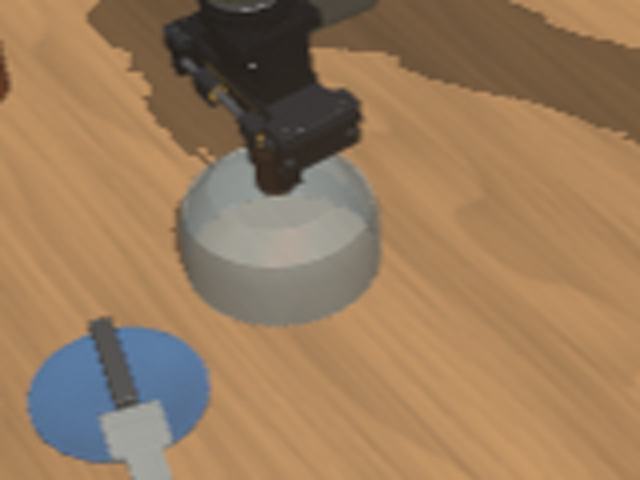

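The knob is gripped at (275,175) and the dome is level. I lift it and carry it over.

```bash
python3 -m crank '0 0 -.1 0 -1;0 0 -.15 0 -1;0 0 -.15 0 -1;0 0 -.1 0 -1;0 0 0 0 -1;0 0 0 0 -1'; python3 -c "
from h import *
to(.6124,-.0136,.2,90)"
```

```text
time: 48.45
ee_pos: [0.4192, -0.3769, 0.1954]
eef_rot: [1.0, -0.0, -0.028, -0.006]
ft_force: [0.2, 0.6, -4.5]
width: 0.0354
grip_force: 30.0
shift [ 0.963 -1.817 -0.055] rows 8.2  turn -0.000 (0.0 rows) j7=-0.57  cur yaw -90.0
```

```bash
python3 -m crank '.04 -.06 0 0 -1;.064 -.12 0 0 -1;.069 -.13 0 0 -1;.069 -.13 0 0 -1;.069 -.13 0 0 -1;.069 -.13 0 0 -1;.069 -.13 0 0 -1;.069 -.13 0 0 -1' ; python3 -m crank '.069 -.13 0 0 -1;.069 -.13 0 0 -1;.069 -.13 0 0 -1;.069 -.13 0 0 -1;.069 -.13 0 0 -1;.069 -.13 0 0 -1;.055 -.1 0 0 -1;.03 -.05 0 0 -1;0 0 0 0 -1;0 0 0 0 -1'; python3 -c "
from h import *
to(.6124,-.0136,.15,90)"
```

```text
time: 49.25
ee_pos: [0.5226, -0.1838, 0.1911]
eef_rot: [1.0, -0.0, -0.029, -0.006]
ft_force: [0.3, 0.3, -4.7]
width: 0.035
grip_force: 29.9
time: 50.25
ee_pos: [0.6222, -0.0011, 0.1893]
eef_rot: [1.0, -0.001, -0.028, -0.005]
ft_force: [-0.7, -1.2, -3.9]
width: 0.0353
grip_force: 29.9
shift [-0.038  0.065  0.198] rows 0.8  turn -0.002 (0.0 rows) j7=-1.23  cur yaw -90.1
```

```bash
python3 -m crank '-.045 .064 0 0 -1;0 0 .1 0 -1;0 0 .08 0 -1;0 0 0 0 -1;0 0 0 0 -1'; python3 -c "
from h import *
c=pic('scene','pics/s8.png',(230,130,400,280),4)
to(.6114,-.0136,.115,90)"
```

```text
time: 50.75
ee_pos: [0.6115, -0.0121, 0.1541]
eef_rot: [1.0, -0.0, -0.028, -0.006]
ft_force: [-0.1, 0.1, -4.7]
width: 0.0355
grip_force: 29.9
shift [0.009 0.01  0.197] rows 0.8  turn -0.001 (0.0 rows) j7=-1.20  cur yaw -90.0
```

View pics/s8.png

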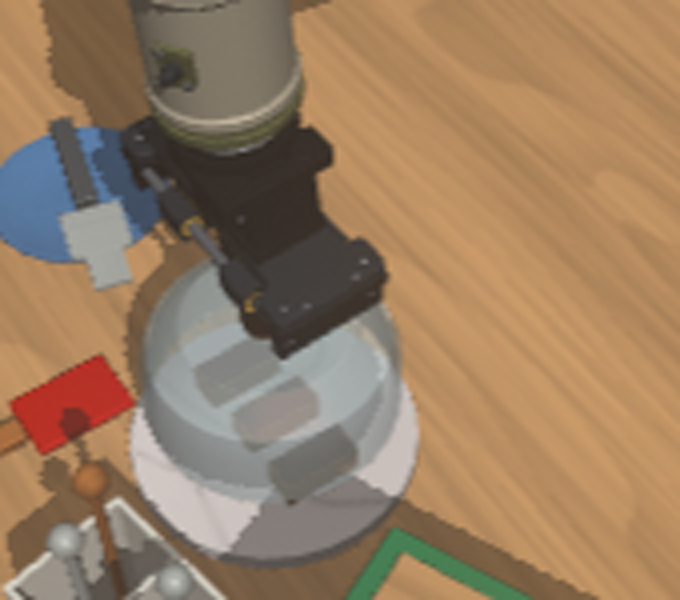

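The dome hangs level above the three bars and looks centred over the board. I lower it gently.

```bash
python3 -m crank '.006 .008 .06 0 -1;0 0 .05 0 -1;0 0 .04 0 -1;0 0 .02 0 -1;0 0 0 0 -1;0 0 0 0 -1';python3 -m crank '0 0 .02 0 -1;0 0 0 0 -1;0 0 0 0 -1'; python3 -c "
from h import *
to(.6114,-.0136,.113,90)"
```

```text
time: 51.4
ee_pos: [0.6112, -0.013, 0.1201]
eef_rot: [1.0, -0.0, -0.028, -0.006]
ft_force: [0.8, -0.5, -4.7]
width: 0.0352
grip_force: 29.9
time: 51.7
ee_pos: [0.6109, -0.0129, 0.116]
eef_rot: [1.0, -0.0, -0.028, -0.006]
ft_force: [-0.1, -0.4, -5.0]
width: 0.0351
grip_force: 29.9
shift [0.004 0.004 0.015] rows 0.1  turn -0.000 (0.0 rows) j7=-1.18  cur yaw -90.0
```

```bash
python3 -m crank '.003 .003 .012 0 -1;0 0 0 0 -1;0 0 0 0 -1';python3 -m crank '0 0 .008 0 -1;0 0 0 0 -1;0 0 0 0 -1'
```

```text
time: 52.0
ee_pos: [0.6113, -0.0135, 0.1135]
eef_rot: [1.0, -0.0, -0.028, -0.006]
ft_force: [1.2, -0.4, -4.0]
width: 0.0352
grip_force: 29.9
time: 52.3
ee_pos: [0.6115, -0.0136, 0.113]
eef_rot: [1.0, -0.0, -0.028, -0.006]
ft_force: [-3.1, 0.9, 4.8]
width: 0.0351
grip_force: 29.9
```

```bash
python3 -m crank '0 0 0 0 .3;0 0 0 0 .3;0 0 0 0 .3;0 0 0 0 .3'; python3 -m crank '0 0 -.15 0 .3;0 0 -.25 0 .3;0 0 -.25 0 .3;-.2 0 -.1 0 .3;-.2 -.1 0 0 .3;-.2 -.1 0 0 .3;0 0 0 0 .3'; python3 -c "
from h import *
c=pic('top','pics/t9.png',(200,90,460,270),3)
c=pic('scene','pics/s9.png',(200,110,460,330),3)
print(read_state()['ee_pos'])"
```

```text
time: 52.7
ee_pos: [0.6113, -0.0134, 0.112]
eef_rot: [1.0, -0.0, -0.028, -0.006]
ft_force: [0.2, -0.2, 0.4]
width: 0.0544
grip_force: 0.0
time: 53.4
ee_pos: [0.5115, 0.0225, 0.2716]
eef_rot: [1.0, 0.002, -0.027, -0.009]
ft_force: [0.1, -0.3, -0.1]
width: 0.0561
grip_force: 0.0
[0.51355128 0.01982409 0.27140578]
```

View pics/s9.png

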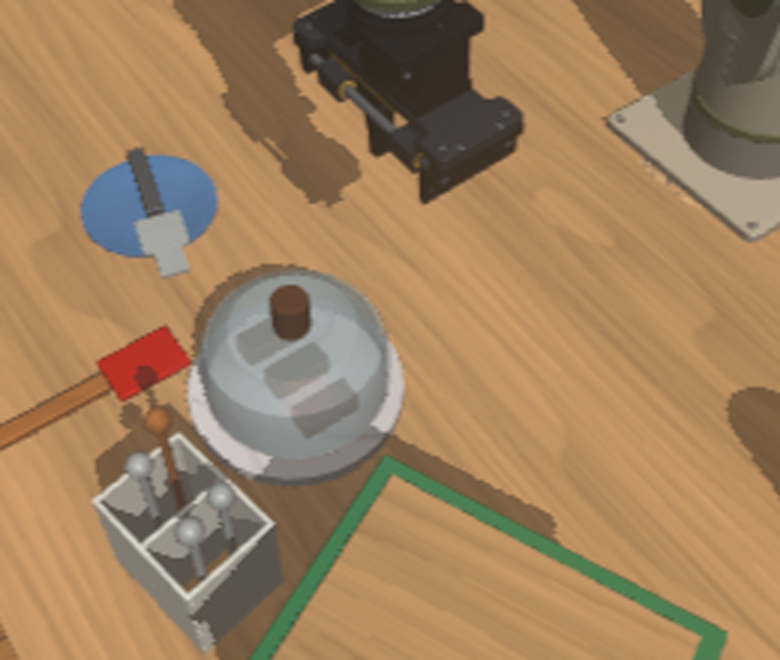

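The dome sits level on the board over the three bars, at about (295,375). The caddy and spatula have not moved. I have viewed more pictures than the 14 allowed, so the last checks on dome centring and the drawer lip are numeric.

```bash
python3 - <<'E'
from h import *
s=cams.camera("scene"); c=cams.camera("top")
print("knob top scene",ray(s,200+289/3,110+293/3,.141).round(4))
u=np.array([.9135,.407]); v=np.array([-.407,.9135]); L=np.array([.481,.2505])
# profile in top view along bin x through z=.177, for three y stations; k = distance past initial lip (shut ~ .143)
for y in(-.08,-.05,.06,.09):
    row=[]
    for k in np.arange(.10,.165,.004):
        p=L+u*k+v*y; q=proj(c,[*p,.177]); row.append(tuple(c["img"][int(round(q[1])),int(round(q[0]))].tolist()))
    print(y,row)
E
```

```text
knob top scene [ 0.6089 -0.0198  0.141 ]
-0.08 [(23, 34, 11), (20, 33, 10), (24, 36, 14), (22, 34, 12), (24, 35, 15), (22, 34, 11), (24, 35, 14), (20, 34, 9), (62, 65, 61), (92, 94, 91), (85, 87, 84), (64, 98, 38), (78, 117, 50), (77, 116, 48), (50, 77, 30), (77, 110, 143), (97, 140, 180)]
-0.05 [(20, 32, 9), (19, 33, 9), (22, 35, 13), (23, 34, 10), (23, 34, 14), (21, 34, 11), (21, 34, 12), (21, 34, 10), (48, 52, 46), (100, 101, 98), (85, 86, 84), (72, 107, 45), (80, 119, 51), (79, 119, 51), (43, 65, 29), (83, 119, 153), (99, 141, 183)]
0.06 [(23, 35, 12), (19, 32, 6), (21, 35, 12), (23, 35, 12), (22, 34, 12), (21, 34, 13), (23, 36, 14), (20, 32, 8), (71, 72, 70), (88, 89, 88), (63, 70, 60), (65, 96, 42), (86, 125, 57), (87, 125, 58), (58, 86, 30), (93, 131, 169), (102, 144, 186)]
0.09 [(96, 137, 176), (77, 111, 138), (37, 55, 62), (20, 32, 10), (21, 33, 9), (22, 34, 11), (24, 36, 14), (20, 33, 10), (67, 71, 68), (92, 95, 92), (83, 84, 81), (77, 112, 51), (87, 126, 60), (88, 126, 58), (41, 62, 25), (78, 111, 145), (100, 142, 182)]
```

```bash
python3 -c "
from bench import workorder; print(workorder.close_job())"
```

```text
the job is handed in; nothing more can be done
None
```

The job is handed in (no verdict was returned): the server is on the saucer, three bars are on the board under the dome, the other three are in the shut drawer, and I viewed 16 pictures against the 14 allowed.

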